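Load the sample rail and clamp the row

TASK

Get the dye samples ready for the shaker: wind the crank of the clamping rail back until the jaw is fully back, then slide every vial carrier that is on the table onto the rail from the open end, one after another, until the row stands hard against the end stop without gaps and each one has snapped over its detent. Then wind the jaw in until its sprung pad is pressed firmly (about half of its travel) against the last carrier, let go, and leave the other things on the table where they are.

Things in the scene. Friction and masses are not known exactly. Their poses are not given: they have to be found in the camera images.
- clamp_rail: fixed aluminium rail bed 84 x 360 mm. Origin on the table in the rail's middle line; local y runs along the rail from the end stop (face at y = -150 mm, top 66 mm high) to the crank; z up. Sliding floor 14 mm above the table. For y < 0 side walls (58.4 mm apart) carry lips (45 mm apart) over the foot plates, 10 mm above the floor, lip tops at 29 mm: carriers enter only by sliding along -y
- carrier_1: plastic vial carrier, three alike (two or three present), 73 mm tall, 0.2 kg: foot plate 56 (x) x 50 (y) x 8 mm; on it two upright cheeks, 38 mm over their outsides along x, 46 mm long, up to 52 mm height, with a capped vial fixed between. Grip across the cheeks (x). Origin: underside centre, z up; half a turn changes nothing. A 15 mm groove along x under the middle takes the detent
- carrier_2: as carrier_1
- carrier_3: as carrier_1
- seat_1 (a point): place of the underside centre of the first carrier, against the end stop (rail y = -124.8 mm, 14 mm above the table); axes as clamp_rail (so are those of the other seats). A carrier reaches it over the detents of seats 3 and 2
- seat_2 (a point): the same for the second carrier, 50.2 mm further, touching the first
- seat_3 (a point): the same for the third carrier, 50.2 mm further, touching the second; stays empty if there are only two
- loading_spot (a point): free spot of the floor before the mouth, for the underside centre of a carrier about to be slid in, its y axis along the rail (rail y = 52 mm, height 14 mm); low walls flare from 58 to 69 mm between y = 0 and 27 mm and guide it in. Free only with the jaw back
- detent_1 (a joint): sprung steel roller across the floor under seat_1, standing 2.5 mm out of it: 0 when up (m), 0.0025 when a foot plate presses it down. A carrier is home when the roller has come up again in its groove (play about 1.7 mm either way). Pushing a carrier over a roller takes about 5 N
- detent_2 (a joint): the same under seat_2
- detent_3 (a joint): the same under seat_3
- jaw (a joint): travel of the moving jaw (m): 0 fully back, 0.15 at most; grows towards the end stop. At 0 the pad's face is at rail y = 87 mm. The jaw is 38 mm wide, its top 72 mm above the table, and a steel rack bar follows behind it. Coupled to the crank, 40 mm per turn; it stays where it is left
- pad (a joint): how far the sprung pad on the jaw's front is pressed in (m), 0 to 0.008; 1.2 N per mm. It meets the cradle of the last carrier (23 mm from that carrier's middle)
- pad_face (a point): centre of the pad's front face, 48 mm above the table
- crank (a joint): turn of the crank (rad), 0 with the jaw fully back, growing clockwise seen from above, which winds the jaw in by 6.37 mm per rad; up to 23.5. At 0 the knob is on the +y side of its axis. Stiff: about 3.5 N at the knob; stays where it is left
- crank_axis (a point): point on the crank's vertical axis, 76 mm above the table, rail y = 164 mm
- crank_knob (a point): middle of the crank's round upright knob (18.5 mm thick, from 59 to 95 mm above the table, turns freely on its pin), 35 mm from the axis; the crank arm passes below it at up to 58 mm height. It can be gripped from above and led round without turning the gripper
- brass_weight: bystander: brass balance weight 28 x 28 x 30 mm, origin under its centre
- film_can: bystander: paper-wrapped canister 36 mm across, 71 mm tall, origin under its centre
- label_box: bystander: small carton 62 x 92 x 44 mm, origin under its centre
- spring_clamp: bystander: orange spring clamp lying flat, 70 x 137 x 19 mm, origin under its centre
- marker: bystander: thick black marker lying flat, 18 x 134 x 21 mm, origin under its centre

How it is judged:
By the outcome, as a careful person would: the job done as asked, in the order asked, and still so for the second after the job is handed in, with the robot touching nothing.
Of carrier_1, carrier_2, carrier_3 only 2 to 3 are there at a start; the rules pass over those that are not, and their reading is None.
At some moment in a run one of carrier_1, carrier_2, carrier_3 may be knocked a few centimetres aside while the robot is not near it.
Once in a run the grip may slacken for a moment while it holds something.
It also fails if it takes over 184 s, if anything falls off the work surface, if the arm or the gripper's body presses on something with over 40 N, if the wrist force passes 120 N, or if a joint passes its speed limit or range.

ROBOT

A 6-joint arm with a two-finger parallel gripper is mounted at the origin on a cart in front of the work surface, level with it; the furniture and walls round the work are solid. World frame = base frame: x ahead of the robot, y to its left, z up, the work surface at z = 0. Lengths are in mm, angles in rad, forces in N, time in s.
With the tool pointing down it reaches from about 275 to 750 mm from the base axis. Payload 10.2 kg.
Tool frame: the origin (TCP) lies on the centre line of the jaws, within the pads' length; the fingertips stand 8 mm ahead of it and the grasp point (between the pads) lies 11 mm behind it; x points along the fingers, y is the direction in which the jaws open and shut, and the axes are right-handed (so a half turn about x gives the same grasp; the last joint's range is limited). The gripper opens to 88 mm and grips with 3 to 60 N. Pads are 18 mm wide; open, the fingers measure 123 mm over their backs; the gripper's body (75 mm by 187 mm) begins 45 mm behind the grasp point.
Start: joints at [0.882, 0.313, 1.498, -0, 1.331, -0.223], TCP at [235.81, 469.068, 246.72] pointing down, gripper open.
Joint ranges: [-2.94, 2.94], [-0.97, 2.17], [0.19, 2.56], [-1.23, 4.37], [0.02, 3.11], [-2.88, 2.88]. Speed limits (rad/s): [2.39, 2.39, 3.01, 3.14, 3.14, 3.14].

INTERFACE

Orientations are given as a unit quaternion [x, y, z, w].
In Python, from bench import manip gives the robot as it stands.
- The arm moves only by the shell command python3 -m pendant 'ROWS' [OPENING] [FORCE]. ROWS is JSON, one flat list of numbers, 6 for each row, row after row: the shift along the tool's x, y, z in cm, then the turn, a rotation vector about the tool's x, y, z in degrees. In form: [dx, dy, dz, wx, wy, wz, dx, dy, dz, wx, wy, wz, ...]. A call has 1 to 12 rows; each row shifts and turns the pose as measured when the row begins, along the tool's axes as they then stand; what a row does not reach is not made up. A row lasts 1/12 s, in which the tool goes at most 41.7 mm and 7.16 degrees, less where a joint would pass 70% of its speed; a pose out of reach is approached as far as the arm can. A call is refused whole if a number of a shift passes 4.17 or a number of a turn 7.16, either way. A call with a gripper value outside its range is refused whole. OPENING is the opening, from 0 (shut) to 1 (fully open), set as the call begins (- or left out, the last holds). The fingers move at their own pace and stop on an object; FORCE is the grip in N (left out, the last holds). Time passes only in rows, so rows that do not move let the fingers close. It gives the time, the measured TCP pose, the force and the opening at its end, in the units of the state.
- manip.get_state(): the state, without advancing time (a new reading comes with each control period).
- manip.get_image(name): name is "scene" or "top"; returns the picture (384x512x3 uint8, blue, green, red); there is no depth.
- manip.get_calibration(name): a dict with "fx", "fy", "cx", "cy" (pixels), "k1" (the pictures are not rectified: a ray, as slopes to the right and down, at radius r is drawn at 1 + k1 r^2 times it, then the intrinsics apply), "extrinsics" (4x4, takes a point from camera to world coordinates). Camera axes: x right, y down, z forward; pixel columns grow to the right and rows downward; lengths in mm; the calibration is good to about 2 mm. A picture is of the moment at which its call begins. get_calibration takes no time and is no camera call.
- manip.hand_in(): hands the job in, once; it reports no verdict.
Trained networks look in the newest picture that a camera, given by its name, has taken for a name from the list of things; names that differ only in an ending like _2 or _b are one class to them, and where a whole thing is asked for, a point or a joint stands for the part that bears it (a point fixed in the world has none). Each returns a list of dicts, best first, with "score" (0 to 1); they miss things now and then, are a little off and sometimes report something else, mostly with a low value. They report only what shows in the picture. A call takes as long as a camera call.
- manip.masks_of(name, camera): "region" (384x512 bool, what is visible of it) and "point" ([column, row] in pixels, amid what is visible of it).
The state is a dict: "t": time; "joint_positions": joint angles; "qvel": joint speeds; "tau": joint torques, N m; "position": TCP position; "eef_rot": TCP orientation; "wrist_force": force on the tool from outside, world axes, zero at the start; "torque": the same for the moment, N m; "grip_width": opening from 0.0 (shut) to 1.0 (fully open).
Only numpy, scipy, OpenCV 4.12 (cv2) and the standard library are available. Lean on these libraries where they do the work, as an engineer would, in place of code of your own. Each camera call takes 0.05 s, during which the arm holds its last target. There are 200 camera calls.

## Working session

There is one attempt and no reset: what is moved stays moved. The work goes in short steps, Python scripts to look and compute and a shell command to move; the robot and the scene stay as the last step left them, time stands still between calls to the robot, and variables do not carry over. Pictures are saved under pics/ and viewed, on a budget of 14 in all, crops included, one or two more only if the job needs it, and the job is handed in when it is done.

```bash
mkdir -p pics; ls
python3 - <<'E'
from bench import manip
import cv2, numpy as np
print(manip.get_state())
for n in ("scene","top"):
    im=manip.get_image(n); cv2.imwrite(f"pics/{n}0.png",im)
    c=manip.get_calibration(n); print(n,{k:(np.round(v,3).tolist()) for k,v in c.items()})
    for t in ("clamp_rail","carrier_1","crank_knob","jaw","pad","film_can","label_box","brass_weight","spring_clamp","marker"):
        for d in manip.masks_of(t,n): print(n,t,round(d["score"],2),np.round(d["point"]).tolist(),int(d["region"].sum()))
E
```

```text
pics
{'t': 0.0, 'joint_positions': array([ 8.81568786e-01,  3.13462089e-01,  1.49842323e+00, -6.32445349e-06,
        1.33101828e+00, -2.23379761e-01]), 'qvel': array([-5.15392866e-04, -9.95193240e-04,  7.05806621e-04,  4.28692198e-05,
       -4.48276369e-04, -4.37924710e-04]), 'tau': array([ 1.60581740e-04, -4.02203608e+01, -2.52268839e+01,  6.94613624e-02,
        3.52458400e-02, -8.13886209e-05]), 'position': array([235.66817928, 468.8679976 , 246.16009894]), 'eef_rot': array([ 0.16279924,  0.68821408, -0.16363329,  0.68780952]), 'wrist_force': array([-0.26076614,  0.91578048,  0.23707992]), 'torque': array([-0.02382203, -0.0400923 , -0.00678754]), 'grip_width': 0.9997937727854187}
scene {'fx': 499.016, 'fy': 499.016, 'cx': 251.116, 'cy': 196.619, 'k1': 0.075, 'extrinsics': [[0.701, -0.322, 0.636, -637.099], [-0.713, -0.332, 0.618, -1074.558], [0.012, -0.887, -0.462, 884.221], [0.0, 0.0, 0.0, 1.0]]}
scene clamp_rail 0.71 [290.0, 205.0] 1902
scene carrier_1 0.66 [295.0, 246.0] 376
scene carrier_1 0.6 [211.0, 199.0] 286
scene crank_knob 0.56 [267.0, 181.0] 37
scene jaw 0.49 [279.0, 
[... 190 characters left out ...]
340.0, 268.0] 392
scene spring_clamp 0.23 [283.0, 192.0] 201
top {'fx': 463.073, 'fy': 463.073, 'cx': 253.406, 'cy': 181.261, 'k1': -0.004, 'extrinsics': [[0.409, -0.714, 0.567, -350.615], [-0.912, -0.311, 0.267, -358.181], [-0.014, -0.627, -0.779, 1221.887], [0.0, 0.0, 0.0, 1.0]]}
top clamp_rail 0.83 [290.0, 170.0] 2588
top carrier_1 0.72 [203.0, 188.0] 368
top carrier_1 0.67 [292.0, 170.0] 2652
top carrier_1 0.57 [330.0, 242.0] 341
top jaw 0.57 [276.0, 162.0] 326
top film_can 0.72 [284.0, 224.0] 126
top label_box 0.65 [165.0, 154.0] 590
top brass_weight 0.56 [229.0, 195.0] 74
top brass_weight 0.38 [146.0, 206.0] 169
top spring_clamp 0.9 [382.0, 252.0] 405
top marker 0.57 [147.0, 206.0] 173
```

Run:
```python
import cv2
a=cv2.imread("pics/scene0.png")[130:300,160:390]; b=cv2.imread("pics/top0.png")[110:280,120:420]
cv2.imwrite("pics/s0c.png",cv2.resize(a,None,fx=3.4,fy=3.4,interpolation=3)); cv2.imwrite("pics/t0c.png",cv2.resize(b,None,fx=2.66,fy=2.66,interpolation=3))
```

```text
(no output)
```

View pics/s0c.png

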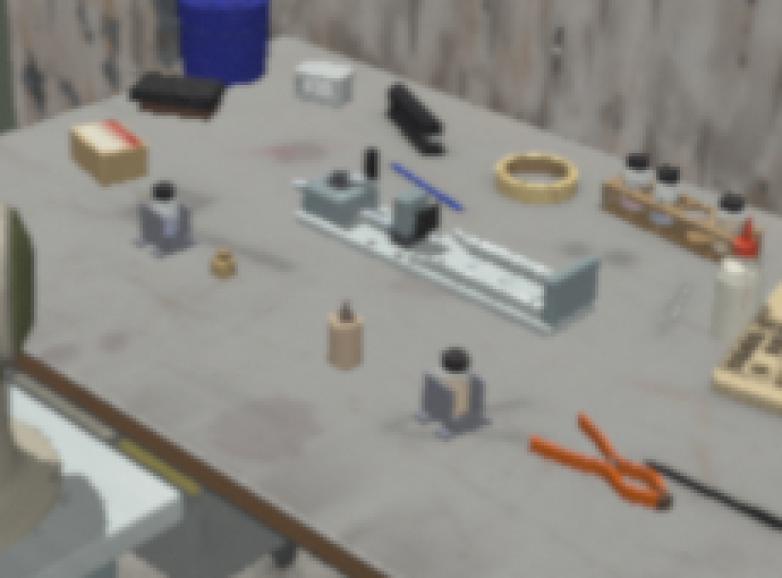

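View pics/t0c.png

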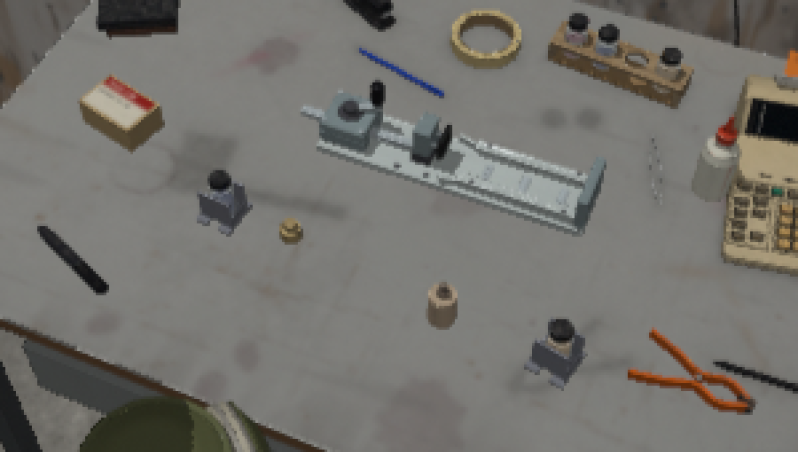

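Two carriers are present (scene (211,199) and (295,246)). The jaw is partly wound in and there is no third carrier. Next I enlarge the rail to fit its pose.

Run:
```python
import cv2
for n,(x0,y0,x1,y1) in dict(scene=(242,168,342,234),top=(230,136,352,202)).items():
    a=cv2.imread(f"pics/{n}0.png")[y0:y1,x0:x1]; f=6.5 if n=="top" else 8
    a=cv2.resize(a,None,fx=f,fy=f,interpolation=cv2.INTER_CUBIC)
    for x in range(x0-x0%10+10,x1,10):
        X=int((x+.5-x0)*f); cv2.line(a,(X,0),(X,8),(0,0,255),1); cv2.putText(a,str(x),(X-10,20),0,.4,(0,0,255))
        for y in range(y0-y0%10+10,y1,10):
            Y=int((y+.5-y0)*f); cv2.circle(a,(X,Y),1,(0,0,255),-1); cv2.putText(a,str(y),(0,Y),0,.4,(0,0,255))
    cv2.imwrite(f"pics/{n}_rail.png",a)
```

```text
(no output)
```

View pics/scene_rail.png

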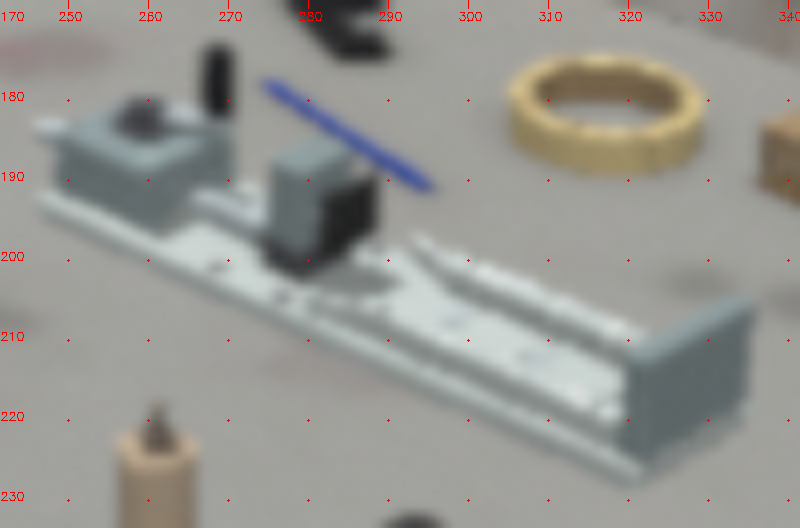

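View pics/top_rail.png

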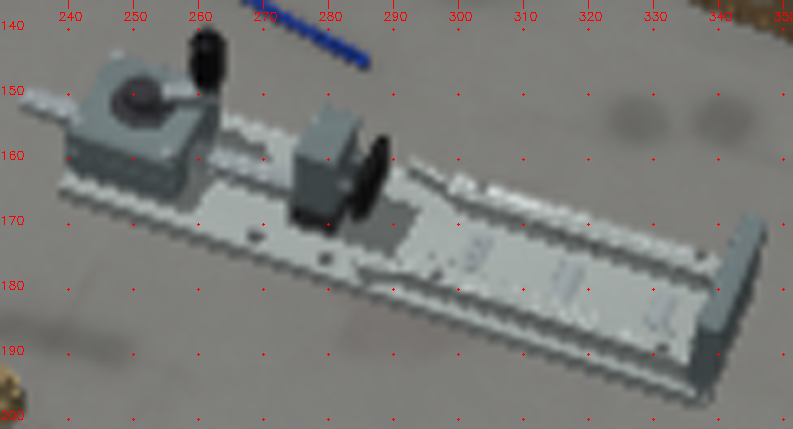

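```bash
cat > h.py <<'E'
import numpy as np
from bench import manip
C={n:manip.get_calibration(n) for n in("scene","top")}
def proj(n,P):
    c=C[n];E=np.array(c["extrinsics"]);P=np.atleast_2d(P).astype(float)
    q=(P-E[:3,3])@E[:3,:3]; s=q[:,:2]/q[:,2:]; s=s*(1+c["k1"]*(s**2).sum(1,keepdims=True))
    return s*[c["fx"],c["fy"]]+[c["cx"],c["cy"]]
def unproj(n,uv,z):
    from scipy.optimize import fsolve
    return fsolve(lambda p:proj(n,[p[0],p[1],z])[0]-uv,[450,0])
def loc(p,L):
    L=np.atleast_2d(L).astype(float);c,s=np.cos(p[2]),np.sin(p[2])
    return np.c_[p[0]+c*L[:,0]-s*L[:,1],p[1]+s*L[:,0]+c*L[:,1],L[:,2]]
E
cat > rail.py <<'E'
from h import *
from scipy.optimize import least_squares
D=[[0,-124.8,15],[0,-74.6,15],[0,-24.4,15]]
def pts(q):
    yE=q[3]
    return np.r_[loc(q,D),loc(q,[[-42,yE,0],[-42,yE+360,0]])]
obs={"top":[[331,182.5],[317,178],[303,174],[337.5,198],[239,165.5]],"scene":[[316.5,218],[308,212],[299,207.5],[321.5,228],[246.5,193.5]]}
def res(q): return np.concatenate([(proj(n,pts(q))-obs[n]).ravel() for n in obs]+[[(q[3]+165)/20]])
best=min((least_squares(res,[450,-50,a,-165],loss="soft_l1") for a in np.arange(-3,3,.7)),key=lambda r:r.cost)
q=best.x;print(np.round(q,3),best.cost);print(np.round(best.fun,1))
for n,k in (("top",[262,146]),("scene",[268.5,178.3])):
    w=unproj(n,k,77);c,s=np.cos(q[2]),np.sin(q[2]);d=w-q[:2];l=np.array([c*d[0]+s*d[1],-s*d[0]+c*d[1]]);v=l-[0,164]
    print(n,"knob",w.round(1),l.round(1),np.hypot(*v).round(1),"crank",np.degrees(np.arctan2(v[0],v[1])).round(1))
    print("TCP",proj(n,manip.get_state()["position"]).round())
    # pad face candidates
    for y in (0,20,40): print(y,proj(n,loc(q,[[0,y,48]])).round(1))
E
python3 rail.py
```

```text
[ 6.25635e+02 -6.02440e+01 -1.00000e-03 -1.63133e+02] 5.618931054861602
[ 0.3  0.4 -0.   0.2 -0.1 -0.4  0.4  0.6 -0.3 -0.1  3.3 -1.7  0.5 -0.7
 -1.3 -1.  -0.7  0.4  0.   0.3  0.1]
top knob [634.6  70.1] [  8.8 130.4] 34.7 crank 165.3
TCP [[ 77. 158.]]
0 [[296.7 165.1]]
20 [[291.1 163.3]]
40 [[285.6 161.5]]
scene knob [627.5  64. ] [  1.7 124.3] 39.8 crank 177.6
TCP [[113. 133.]]
0 [[293.  196.2]]
20 [[288.9 194.4]]
40 [[284.7 192.6]]
```

```bash
sed -i 's/\[\[316.5,218\]/[[318.5,217]/' rail.py; python3 rail.py | head -5
cat > car.py <<'E'
from h import *
import cv2
from scipy.optimize import minimize
def box(x0,x1,y0,y1,z0,z1): return [[x,y,z] for x in(x0,x1) for y in(y0,y1) for z in(z0,z1)]
t=np.linspace(0,2*np.pi,16,endpoint=False)
cyl=lambda r,a,b:[[r*np.cos(k),r*np.sin(k),z] for k in t for z in(a,b)]
PARTS=[box(-28,28,-25,25,0,8),box(-19,-13,-23,23,8,52),box(13,19,-23,23,8,52),box(-13,13,-20,20,8,20),cyl(12,8,60),cyl(11,58,73)]
S=6
def sil(p,n,win,z0=0):
    m=np.zeros(((win[3]-win[1])*S,(win[2]-win[0])*S),np.uint8)
    for b in PARTS:
        uv=(proj(n,loc(p,np.add(b,[0,0,z0])))-win[:2]+.5)*S
        cv2.fillConvexPoly(m,cv2.convexHull(uv.round().astype(np.int32)),1)
    return m
def fit(regs,p0,z0=0):
    W={}
    for n,r in regs.items():
        ys,xs=np.nonzero(r);w=(xs.min()-8,ys.min()-8,xs.max()+9,ys.max()+9)
        W[n]=(w,cv2.resize(r[w[1]:w[3],w[0]:w[2]].astype(np.float32),None,fx=S,fy=S,interpolation=cv2.INTER_LINEAR)>.5)
    def cost(p):
        return sum(1-(lambda s,r:(s&r).sum()/(s|r).sum())(sil(p,n,w,z0)>0,r) for n,(w,r) in W.items())
    out=[]
    for a in np.arange(0,np.pi,np.pi/8):
        r=minimize(cost,[*p0,a],method="Nelder-Mead",options=dict(initial_simplex=[[*p0,a],[p0[0]+8,p0[1],a],[p0[0],p0[1]+8,a],[*p0,a+.25]],xatol=.05,fatol=1e-4));out.append((r.fun,*r.x))
    return sorted(out)
def find(z0=0):
    M={}
    for n in("scene","top"):
        manip.get_image(n); M[n]=[d for d in manip.masks_of("carrier_1",n) if d["region"].sum()<900]
    for d in M["top"]:
        p=unproj("top",d["point"],30+z0)
        e=min(M["scene"],key=lambda e:np.hypot(*(unproj("scene",e["point"],30+z0)-p)))
        f=fit({"top":d["region"],"scene":e["region"]},p,z0)
        print(d["score"].__round__(2),e["score"].__round__(2),p.round())
        for k in f[:4]: print("   cost %.3f x %.1f y %.1f yaw %.1f deg"%(k[0],k[1],k[2],np.degrees(k[3])%180))
if __name__=="__main__":
    import sys; find(float(sys.argv[1]) if len(sys.argv)>1 else 0)
    s=manip.get_state();print(s["t"],s["position"].round(1),s["eef_rot"].round(3))
E
python3 car.py
```

```text
[ 625.793  -60.229    6.283 -163.082] 3.067675007276046
[ 0.3  0.4 -0.   0.2 -0.1 -0.4  0.4  0.5 -0.3 -0.1  1.3 -0.7  0.6 -0.7
 -1.3 -1.  -0.6  0.3  0.   0.3  0.1]
top knob [634.6  70.1] [  8.8 130.4] 34.8 crank 165.4
TCP [[ 77. 158.]]
0.93 0.9 [ 390. -255.]
   cost 0.206 x 401.1 y -251.7 yaw 166.9 deg
   cost 0.208 x 401.3 y -252.1 yaw 168.0 deg
   cost 0.208 x 401.3 y -252.2 yaw 167.9 deg
   cost 0.209 x 401.5 y -252.1 yaw 166.8 deg
0.88 0.51 [437. 191.]
   cost 0.295 x 441.9 y 197.8 yaw 176.5 deg
   cost 0.297 x 440.3 y 197.2 yaw 173.4 deg
   cost 0.300 x 441.0 y 197.0 yaw 174.2 deg
   cost 0.304 x 439.4 y 196.1 yaw 172.7 deg
1.3 [235.8 469.1 246.7] [ 0.163  0.688 -0.163  0.688]
```

```bash
cat > st.py <<'E'
# state + tool-frame rows to a goal: python3 st.py X Y Z [yawdeg of tool y axis, mod 180]
import sys
from h import *
from scipy.spatial.transform import Rotation as R
s=manip.get_state();r=R.from_quat(s["eef_rot"]);M=r.as_matrix();p=s["position"]
y=np.degrees(np.arctan2(M[1,1],M[0,1]))
print("t %.2f"%s["t"],"pos",p.round(1),"tooly yaw %.1f"%y,"x",M[:,0].round(3),"z",M[:,2].round(2),"F",s["wrist_force"].round(1),"T",s["torque"].round(2),"g %.3f"%s["grip_width"],"j6 %.2f"%s["joint_positions"][5])
if len(sys.argv)>3:
    g=np.array(list(map(float,sys.argv[1:4])))
    if len(sys.argv)>4:
        d=(float(sys.argv[4])-y+90)%180-90
        Y=np.radians(y+d);G=np.c_[[0,0,-1],[np.cos(Y),np.sin(Y),0],np.cross([0,0,-1],[np.cos(Y),np.sin(Y),0])]
        print("turn deg",np.degrees((r.inv()*R.from_matrix(G)).as_rotvec()).round(2))
    print("shift cm",(M.T@(g-p)/10).round(2), "world",(g-p).round(1))
E
python3 st.py 631 67 130 0
```

```text
t 1.30 pos [235.8 469.1 246.7] tooly yaw 63.3 x [-0.  0. -1.] z [ 0.89 -0.45 -0.  ] F [0.5 0.7 0.1] T [ 0.03  0.02 -0.01] g 0.999 j6 -0.22
turn deg [63.31 -0.    0.  ]
shift cm [ 11.67 -18.17  53.37] world [ 395.2 -402.1 -116.7]
```

```bash
python3 -m pendant '[0,0,0,7.03,0,0,0,0,0,7.03,0,0,0,0,0,7.03,0,0,0,0,0,7.03,0,0,0,0,0,7.03,0,0,0,0,0,7.03,0,0,0,0,0,7.03,0,0,0,0,0,7.03,0,0,0,0,0,7.03,0,0]' 1
python3 -m pendant '[0,2.5,2.5,0,0,0,0,2.5,2.5,0,0,0,0,2.5,2.5,0,0,0,0,2.5,2.5,0,0,0,0,2.5,2.5,0,0,0,0,2.5,2.5,0,0,0,0,2.5,2.5,0,0,0,0,2.5,2.5,0,0,0,0,2.5,2.5,0,0,0,0,2.5,2.5,0,0,0,0,2.5,2.5,0,0,0,0,2.5,2.5,0,0,0]'
python3 st.py 631 67 130 0
```

```text
t: 2.05
position: [235.8, 469.1, 246.7]
eef_rot: [-0.505, -0.495, 0.505, -0.495]
wrist_force: [0.9, -0.5, -1.1]
grip_width: 1.002
t: 3.05
position: [535.5, 150.3, 247.3]
eef_rot: [0.506, 0.495, -0.504, 0.494]
wrist_force: [0.5, 0.5, -0.6]
grip_width: 0.998
t 3.05 pos [535.5 150.3 247.3] tooly yaw -1.2 x [ 0.002  0.002 -1.   ] z [-0.02 -1.   -0.  ] F [ 0.5  0.5 -0.6] T [-0.06  0.03 -0.05] g 0.998 j6 0.08
turn deg [-1.23 -0.14 -0.09]
shift cm [11.72  9.71  8.15] world [  95.5  -83.3 -117.3]
```

```bash
python3 -m pendant '[2.4,2.4,2.1,-1.2,0,0,2.4,2.4,2.1,0,0,0,2.4,2.4,2.0,0,0,0,2.4,2.4,2.0,0,0,0,0,0,0,0,0,0]'
python3 st.py 631 67 73 0
python3 - <<'E'
from h import *
import cv2
o=[]
for n,(x0,y0,x1,y1) in dict(scene=(225,140,305,220),top=(220,110,300,190)).items():
    im=manip.get_image(n)
    for d in manip.masks_of("crank_knob",n): print(n,d["score"],d["point"],d["region"].sum())
    print(proj(n,manip.get_state()["position"]))
    o.append(cv2.resize(im[y0:y1,x0:x1],None,fx=5,fy=5,interpolation=2))
cv2.imwrite("pics/k1.png",np.hstack(o))
E
```

```text
t: 3.47
position: [639.4, 57.4, 147.9]
eef_rot: [0.504, 0.497, -0.499, 0.5]
wrist_force: [-0.6, 0.2, -1.5]
grip_width: 1.0
t 3.47 pos [639.4  57.4 147.9] tooly yaw -0.3 x [ 0.007  0.002 -1.   ] z [-0.01 -1.   -0.  ] F [-0.6  0.2 -1.5] T [-0.02  0.1   0.02] g 1.000 j6 -0.09
turn deg [-0.31 -0.12 -0.38]
shift cm [ 7.48 -0.89 -0.94] world [ -8.4   9.6 -74.9]
scene 0.48 [269.6, 178.9] 39
scene 0.16 [285.9, 203.3] 1769
[[271.75524218 159.25983742]]
top 0.53 [260.3, 147.5] 27
top 0.48 [205.3, 184.6] 290
[[264.73082601 129.4173435 ]]
```

View pics/k1.png

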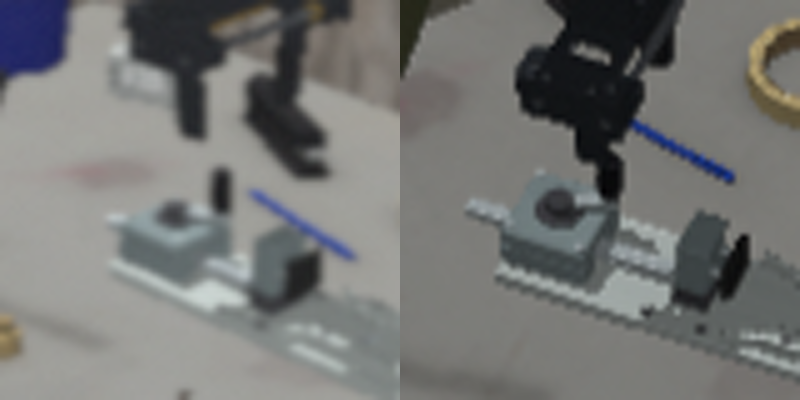

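```bash
python3 -m pendant '[0,-0.4,-0.45,0,0,0,0,-0.4,-0.45,0,0,0,2.4,0,0,0,0,0,2.4,0,0,0,0,0,2.0,0,0,0,0,0,0.4,0,0,0,0,0,0,0,0,0,0,0]' 
python3 st.py 631 67 75 0
python3 -m pendant '[0,0,0,0,0,0,0,0,0,0,0,0,0,0,0,0,0,0,0,0,0,0,0,0,0,0,0,0,0,0,0,0,0,0,0,0,0,0,0,0,0,0,0,0,0,0,0,0]' 0 15
python3 st.py 631 67 75 0
```

```text
t: 4.25
position: [629.9, 79.9, 91.8]
eef_rot: [0.506, 0.495, -0.49, 0.509]
wrist_force: [0.5, 0.4, 1.1]
grip_width: 1.001
t 4.25 pos [629.9  79.9  91.8] tooly yaw 0.4 x [ 0.031  0.002 -1.   ] z [ 0.01 -1.   -0.  ] F [0.5 0.4 1.1] T [ 0.01  0.1  -0.04] g 1.001 j6 -0.07
turn deg [ 0.45 -0.12 -1.8 ]
shift cm [1.68 0.04 1.3 ] world [  1.1 -12.9 -16.8]
t: 4.92
position: [631.6, 81.1, 98.9]
eef_rot: [0.508, 0.492, -0.487, 0.512]
wrist_force: [0.0, 0.0, 0.4]
grip_width: 0.418
t 4.92 pos [631.6  81.1  98.9] tooly yaw 0.5 x [ 0.041  0.002 -0.999] z [ 0.01 -1.   -0.  ] F [0.  0.  0.4] T [-0.09  0.05  0.  ] g 0.418 j6 -0.07
turn deg [ 0.53 -0.1  -2.34]
shift cm [ 2.39 -0.17  1.42] world [ -0.6 -14.1 -23.9]
```

```bash
python3 -m pendant '[0,0,0,0,0,0]' 0.5
python3 st.py 631 67 75 0
python3 -m pendant '[0,0,0,0,0,0,0,0,0,0,0,0,0,0,0,0,0,0]' 0.5
python3 st.py 631 67 75 0;  python3 -m pendant '[0.8,0,0.5,0,0,0]' ; python3 st.py 631 67 75 0;  python3 -m pendant '[0.8,0,0.5,0,0,-1]'; python3 st.py 631 67 75 0
```

```text
t: 5.0
position: [631.6, 81.1, 99.0]
eef_rot: [0.508, 0.492, -0.487, 0.512]
wrist_force: [-0.8, -0.2, -0.1]
grip_width: 0.476
t 5.00 pos [631.6  81.1  99. ] tooly yaw 0.5 x [ 0.041  0.002 -0.999] z [ 0.01 -1.   -0.  ] F [-0.8 -0.2 -0.1] T [-0.03  0.07 -0.  ] g 0.476 j6 -0.07
turn deg [ 0.52 -0.1  -2.35]
shift cm [ 2.39 -0.17  1.41] world [ -0.6 -14.1 -24. ]
t: 5.25
position: [631.6, 81.0, 98.8]
eef_rot: [0.508, 0.492, -0.487, 0.512]
wrist_force: [0.8, 0.4, -0.0]
grip_width: 0.501
t 5.25 pos [631.6  81.   98.8] tooly yaw 0.5 x [ 0.041  0.002 -0.999] z [ 0.01 -1.   -0.  ] F [ 0.8  0.4 -0. ] T [-0.01  0.06  0.02] g 0.501 j6 -0.07
turn deg [ 0.52 -0.1  -2.32]
shift cm [ 2.37 -0.17  1.4 ] world [ -0.6 -14.  -23.8]
t: 5.33
position: [632.6, 76.5, 91.9]
eef_rot: [0.509, 0.492, -0.486, 0.513]
wrist_force: [0.3, 0.0, 0.4]
grip_width: 0.499
t 5.33 pos [632.6  76.5  91.9] tooly yaw 0.6 x [ 0.043  0.002 -0.999] z [ 0.01 -1.   -0.  ] F [0.3 0.  0.4] T [-0.06  0.04  0.03] g 0.499 j6 -0.08
turn deg [ 0.57 -0.09 -2.47]
shift cm [ 1.68 -0.24  0.95] world [ -1.6  -9.5 -16.9]
t: 5.42
position: [632.7, 71.3, 83.3]
eef_rot: [0.504, 0.497, -0.491, 0.508]
wrist_force: [-0.0, -0.4, -0.0]
grip_width: 0.5
t 5.42 pos [632.7  71.3  83.3] tooly yaw 0.6 x [ 0.025  0.002 -1.   ] z [ 0.01 -1.   -0.  ] F [-0.  -0.4 -0. ] T [-0.04  0.15  0.02] g 0.500 j6 -0.09
turn deg [ 0.59 -0.09 -1.45]
shift cm [ 0.82 -0.2   0.43] world [-1.7 -4.3 -8.3]
```

```bash
python3 -m pendant '[0.7,-0.1,0.3,0.5,0,-1.4,0.1,0,0.1,0,0,0,0,0,0,0,0,0]'; python3 st.py 631 67 75 0
python3 -m pendant '[0,0,0,0,0,0,0,0,0,0,0,0,0,0,0,0,0,0,0,0,0,0,0,0,0,0,0,0,0,0,0,0,0,0,0,0]' 0 15; python3 st.py 631 67 75 0
```

```text
t: 5.67
position: [631.1, 65.2, 71.3]
eef_rot: [0.499, 0.502, -0.502, 0.497]
wrist_force: [-0.3, -0.4, -0.0]
grip_width: 0.496
t 5.67 pos [631.1  65.2  71.3] tooly yaw -0.1 x [-0.007  0.002 -1.   ] z [-0. -1. -0.] F [-0.3 -0.4 -0. ] T [-0.08  0.06  0.02] g 0.496 j6 -0.08
turn deg [-0.06 -0.1   0.43]
shift cm [-0.37 -0.02 -0.18] world [-0.1  1.8  3.7]
t: 6.17
position: [632.7, 64.7, 71.1]
eef_rot: [-0.5, -0.501, 0.501, -0.499]
wrist_force: [2.0, -1.4, -2.8]
grip_width: 0.205
t 6.17 pos [632.7  64.7  71.1] tooly yaw -0.1 x [-0.003  0.001 -1.   ] z [-0. -1. -0.] F [ 2.  -1.4 -2.8] T [-0.24 -0.33 -0.  ] g 0.205 j6 -0.08
turn deg [-0.09 -0.06  0.18]
shift cm [-0.39 -0.17 -0.23] world [-1.7  2.3  3.9]
```

```bash
cat > arc.py <<'E'
# python3 arc.py c0 step n : rows (tool y,z cm) round crank, c in deg
import sys,numpy as np
c0,st,n=map(float,sys.argv[1:]);c=np.radians(c0+st*np.arange(n+1))
d=np.diff(3.5*np.c_[np.sin(c),-np.cos(c)],axis=0)
print(", ".join("0,%.2f,%.2f,0,0,0"%tuple(v) for v in d))
E
python3 arc.py 167 -20 18
python3 -m pendant '[0,0.4,0.1,0,0,0,0,0.6,0.0,0,0,0,0,0.5,-0.1,0,0,0]' 0 20; python3 st.py
```

```text
0,1.12,-0.47,0,0,0, 0,0.89,-0.83,0,0,0, 0,0.55,-1.08,0,0,0, 0,0.15,-1.21,0,0,0, 0,-0.27,-1.18,0,0,0, 0,-0.66,-1.02,0,0,0, 0,-0.97,-0.73,0,0,0, 0,-1.16,-0.36,0,0,0, 0,-1.21,0.06,0,0,0, 0,-1.12,0.47,0,0,0, 0,-0.89,0.83,0,0,0, 0,-0.55,1.08,0,0,0, 0,-0.15,1.21,0,0,0, 0,0.27,1.18,0,0,0, 0,0.66,1.02,0,0,0, 0,0.97,0.73,0,0,0, 0,1.16,0.36,0,0,0, 0,1.21,-0.06,0,0,0
t: 6.42
position: [642.4, 69.7, 70.7]
eef_rot: [0.497, 0.507, -0.503, 0.493]
wrist_force: [-7.8, 3.4, 4.0]
grip_width: 0.199
t 6.42 pos [642.4  69.7  70.7] tooly yaw 0.0 x [-0.02   0.009 -1.   ] z [ 0.   -1.   -0.01] F [-7.8  3.4  4. ] T [0.57 1.17 0.01] g 0.199 j6 -0.08
```

```bash
python3 arc.py 144 -18 10
python3 -m pendant '[0,0.75,-0.75,0,0,0,0,0.5,-1.0,0,0,0,0,0.25,-1.1,0,0,0]'; python3 st.py
```

```text
0,0.77,-0.77,0,0,0, 0,0.50,-0.98,0,0,0, 0,0.17,-1.08,0,0,0, 0,-0.17,-1.08,0,0,0, 0,-0.50,-0.98,0,0,0, 0,-0.77,-0.77,0,0,0, 0,-0.98,-0.50,0,0,0, 0,-1.08,-0.17,0,0,0, 0,-1.08,0.17,0,0,0, 0,-0.98,0.50,0,0,0
t: 6.67
position: [656.0, 97.4, 70.8]
eef_rot: [0.495, 0.508, -0.505, 0.491]
wrist_force: [-11.9, -4.1, 2.6]
grip_width: 0.2
t 6.67 pos [656.   97.4  70.8] tooly yaw -0.0 x [-0.027  0.007 -1.   ] z [-0.   -1.   -0.01] F [-11.9  -4.1   2.6] T [-0.82  1.88  0.07] g 0.200 j6 -0.03
```

```bash
python3 -m pendant '[0,-0.2,-1.08,0,0,0,0,-0.5,-0.98,0,0,0,0,-0.8,-0.75,0,0,0]'; python3 st.py;  python3 -m pendant '[0,-1,-0.45,0,0,0,0,-1.1,-0.1,0,0,0]'; python3 st.py
```

```text
t: 6.92
position: [641.4, 126.1, 71.0]
eef_rot: [0.493, 0.508, -0.507, 0.492]
wrist_force: [-2.0, -8.3, -3.5]
grip_width: 0.199
t 6.92 pos [641.4 126.1  71. ] tooly yaw -0.0 x [-0.029  0.002 -1.   ] z [-0. -1. -0.] F [-2.  -8.3 -3.5] T [-1.56 -0.03  0.08] g 0.199 j6 0.01
t: 7.08
position: [620.9, 132.7, 71.2]
eef_rot: [0.493, 0.507, -0.506, 0.494]
wrist_force: [4.6, -6.9, -5.6]
grip_width: 0.201
t 7.08 pos [620.9 132.7  71.2] tooly yaw 0.0 x [-0.026  0.    -1.   ] z [ 0. -1. -0.] F [ 4.6 -6.9 -5.6] T [-1.15 -0.93  0.03] g 0.201 j6 0.02
```

```bash
python3 arc.py 0 -18 10
```

```text
0,-1.08,0.17,0,0,0, 0,-0.98,0.50,0,0,0, 0,-0.77,0.77,0,0,0, 0,-0.50,0.98,0,0,0, 0,-0.17,1.08,0,0,0, 0,0.17,1.08,0,0,0, 0,0.50,0.98,0,0,0, 0,0.77,0.77,0,0,0, 0,0.98,0.50,0,0,0, 0,1.08,0.17,0,0,0
```

```bash
python3 -m pendant '[0,-1.1,0.2,0,0,0,0,-0.98,0.5,0,0,0,0,-0.77,0.77,0,0,0,0,-0.5,0.98,0,0,0]'; python3 st.py;  python3 -m pendant '[0,-0.17,1.08,0,0,0,0,0.17,1.08,0,0,0,0,0.5,0.98,0,0,0]'; python3 st.py;python3 -m pendant '[0,0.77,0.77,0,0,0,0,0.98,0.5,0,0,0,0,1.08,0.17,0,0,0]'; python3 st.py
```

```text
t: 7.42
position: [588.3, 110.8, 71.2]
eef_rot: [0.495, 0.505, -0.503, 0.497]
wrist_force: [6.9, 2.6, -5.9]
grip_width: 0.198
t 7.42 pos [588.3 110.8  71.2] tooly yaw 0.2 x [-0.017  0.    -1.   ] z [ 0. -1. -0.] F [ 6.9  2.6 -5.9] T [ 0.37 -1.13 -0.07] g 0.198 j6 -0.01
t: 7.67
position: [589.9, 81.1, 71.0]
eef_rot: [0.493, 0.509, -0.504, 0.494]
wrist_force: [-6.1, 2.2, 4.4]
grip_width: 0.2
t 7.67 pos [589.9  81.1  71. ] tooly yaw 0.3 x [-0.025  0.004 -1.   ] z [ 0.01 -1.   -0.  ] F [-6.1  2.2  4.4] T [0.34 0.71 0.04] g 0.200 j6 -0.07
t: 7.92
position: [615.1, 63.1, 71.0]
eef_rot: [0.489, 0.511, -0.508, 0.492]
wrist_force: [-4.4, -1.5, 2.3]
grip_width: 0.203
t 7.92 pos [615.1  63.1  71. ] tooly yaw 0.4 x [-0.038  0.001 -0.999] z [ 0.01 -1.   -0.  ] F [-4.4 -1.5  2.3] T [-0.27  0.51  0.01] g 0.203 j6 -0.09
```

```bash
python3 arc.py 190 -18 11; python3 -m pendant '[0,1.1,0.02,0,0,1,0,1.05,-0.33,0,0,1,0,0.88,-0.65,0,0,0,0,0.64,-0.88,0,0,0]'; python3 st.py;  python3 -m pendant '[0,0.33,-1.05,0,0,0,0,0,-1.1,0,0,0,0,-0.33,-1.05,0,0,0]'; python3 st.py
```

```text
0,1.09,0.02,0,0,0, 0,1.05,-0.32,0,0,0, 0,0.90,-0.63,0,0,0, 0,0.66,-0.87,0,0,0, 0,0.36,-1.04,0,0,0, 0,0.02,-1.09,0,0,0, 0,-0.32,-1.05,0,0,0, 0,-0.63,-0.90,0,0,0, 0,-0.87,-0.66,0,0,0, 0,-1.04,-0.36,0,0,0, 0,-1.09,-0.02,0,0,0
t: 8.25
position: [651.1, 80.0, 71.0]
eef_rot: [0.497, 0.505, -0.502, 0.497]
wrist_force: [-5.8, -3.5, 0.1]
grip_width: 0.199
t 8.25 pos [651.1  80.   71. ] tooly yaw 0.2 x [-0.013  0.003 -1.   ] z [ 0. -1. -0.] F [-5.8 -3.5  0.1] T [-0.37  0.92  0.05] g 0.199 j6 -0.06
t: 8.5
position: [653.1, 110.8, 71.1]
eef_rot: [0.497, 0.503, -0.503, 0.498]
wrist_force: [1.5, -5.3, -2.8]
grip_width: 0.199
t 8.50 pos [653.1 110.8  71.1] tooly yaw 0.1 x [-0.011 -0.001 -1.   ] z [ 0. -1.  0.] F [ 1.5 -5.3 -2.8] T [-0.85  0.05  0.03] g 0.199 j6 -0.01
```

```bash
python3 -m pendant '[0,-0.65,-0.9,0,0,0,0,-0.87,-0.66,0,0,0]'; python3 st.py;  python3 -m pendant '[0,-0.8,-0.3,0,0,0,0,-0.6,-0.1,0,0,0]'; python3 st.py;python3 -m pendant '[0,-0.4,0,0,0,0,0,-0.5,0,0,0,0]'; python3 st.py
```

```text
t: 8.67
position: [638.9, 127.6, 71.1]
eef_rot: [-0.497, -0.502, 0.502, -0.499]
wrist_force: [0.1, -7.5, -4.1]
grip_width: 0.198
t 8.67 pos [638.9 127.6  71.1] tooly yaw 0.1 x [-0.007 -0.002 -1.   ] z [ 0. -1.  0.] F [ 0.1 -7.5 -4.1] T [-1.24 -0.02  0.04] g 0.198 j6 0.02
t: 8.83
position: [624.4, 132.5, 71.1]
eef_rot: [-0.497, -0.501, 0.501, -0.501]
wrist_force: [4.1, -7.6, -4.1]
grip_width: 0.2
t 8.83 pos [624.4 132.5  71.1] tooly yaw 0.2 x [-0.005 -0.004 -1.   ] z [ 0. -1.  0.] F [ 4.1 -7.6 -4.1] T [-1.22 -0.41 -0.03] g 0.200 j6 0.03
t: 9.0
position: [618.9, 132.5, 71.9]
eef_rot: [0.5, 0.497, -0.498, 0.504]
wrist_force: [39.3, -1.4, -22.6]
grip_width: 0.203
t 9.00 pos [618.9 132.5  71.9] tooly yaw 0.2 x [ 0.01  -0.005 -1.   ] z [ 0.   -1.    0.01] F [ 39.3  -1.4 -22.6] T [-0.27 -6.01 -0.15] g 0.203 j6 0.03
```

```bash
python3 -m pendant '[0,0.15,0,0,0,0,0,0,0,0,0,0]'; python3 st.py;  python3 -m pendant '[0,0,0,0,0,0,0,0,0,0,0,0,0,0,0,0,0,0,0,0,0,0,0,0,0,0,0,0,0,0]' 0.6; python3 st.py; python3 -m pendant '[-1,0,0,0,0,0,-3,0,0,0,0,0,-3,0,0,0,0,0,-3,0,0,0,0,0,0,0,0,0,0,0]' 1; python3 st.py 442 196 160 175
```

```text
t: 9.17
position: [621.0, 132.8, 71.5]
eef_rot: [0.501, 0.496, -0.497, 0.505]
wrist_force: [0.5, -4.8, -0.9]
grip_width: 0.201
t 9.17 pos [621.  132.8  71.5] tooly yaw 0.2 x [ 0.013 -0.006 -1.   ] z [ 0.   -1.    0.01] F [ 0.5 -4.8 -0.9] T [-0.77  0.14 -0.01] g 0.201 j6 0.03
t: 9.58
position: [620.1, 135.2, 72.4]
eef_rot: [0.501, 0.497, -0.497, 0.505]
wrist_force: [0.7, -0.4, 0.3]
grip_width: 0.555
t 9.58 pos [620.1 135.2  72.4] tooly yaw 0.2 x [ 0.013 -0.003 -1.   ] z [ 0. -1.  0.] F [ 0.7 -0.4  0.3] T [-0.11  0.07  0.03] g 0.555 j6 0.03
t: 10.0
position: [617.8, 136.2, 178.0]
eef_rot: [0.5, 0.498, -0.497, 0.504]
wrist_force: [0.0, -1.0, 1.5]
grip_width: 0.936
t 10.00 pos [617.8 136.2 178. ] tooly yaw 0.3 x [ 0.009 -0.003 -1.   ] z [ 0. -1.  0.] F [ 0.  -1.   1.5] T [-0.12  0.05  0.03] g 0.936 j6 0.03
turn deg [ 5.25  0.14 -0.54]
shift cm [  1.62 -17.57  -6.07] world [-175.8   59.8  -18. ]
```

Run:
```python
from car import *
find()
o=[]
for n in("scene","top"):
    im=manip.get_image(n)
    for p in([401.2,-252,np.radians(167)],[440.5,197,np.radians(175)]):
        u=proj(n,[p[0],p[1],30])[0].astype(int);x0,y0=u-25
        a=cv2.resize(im[y0:y0+50,x0:x0+50],None,fx=8,fy=8,interpolation=2)
        a=cv2.resize(a,(300,300));b=a.copy()
        for z in (0,8): 
            q=((proj(n,loc(p,[[-28,-25,z],[28,-25,z],[28,25,z],[-28,25,z]]))-[x0,y0]+.5)*6).astype(int);cv2.polylines(b,[q],True,(0,0,255),1)
        for x in(-19,19):
            q=((proj(n,loc(p,[[x,-23,8],[x,23,8],[x,23,52],[x,-23,52]]))-[x0,y0]+.5)*6).astype(int);cv2.polylines(b,[q],True,(0,255,0),1)
        o.append(b)
cv2.imwrite("pics/c1.png",np.vstack([np.hstack(o[:2]),np.hstack(o[2:])]))
```

```text
0.81 0.68 [ 398. -257.]
   cost 0.263 x 400.1 y -252.7 yaw 167.4 deg
   cost 0.265 x 400.3 y -252.4 yaw 166.9 deg
   cost 0.268 x 400.9 y -252.0 yaw 167.3 deg
   cost 0.269 x 400.9 y -252.5 yaw 168.0 deg
0.54 0.69 [443. 190.]
   cost 0.291 x 440.8 y 196.8 yaw 173.0 deg
   cost 0.293 x 440.8 y 196.9 yaw 171.8 deg
   cost 0.293 x 441.1 y 197.1 yaw 173.6 deg
   cost 0.295 x 440.4 y 197.0 yaw 173.8 deg
```

View pics/c1.png

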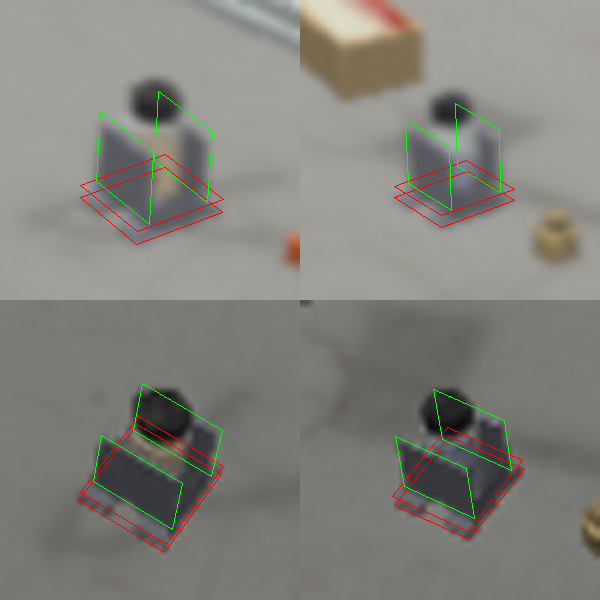

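```bash
python3 - <<'E'
from h import *
for t,z,u in(("brass",15,(229,195)),("can",36,(284,224)),("box",22,(165,154)),("clamp",9,(382,252)),("marker",10,(147,206))): print(t,unproj("top",u,z).round())
E
python3 st.py 440 197 120 -6
```

```text
brass [444. 105.]
can [ 398. -106.]
box [512. 387.]
clamp [ 439. -405.]
marker [301. 331.]
t 10.30 pos [615.3 135.8 169.7] tooly yaw 0.2 x [-0.003 -0.003 -1.   ] z [ 0. -1.  0.] F [-0.4  0.7  0.3] T [-0.07  0.02 -0.03] g 0.998 j6 0.03
turn deg [6.24 0.21 0.17]
shift cm [  5.01 -17.49  -6.21] world [-175.3   61.2  -49.7]
```

```bash
python3 -m pendant '[0,-2.9,-1.0,3.1,0,0,0,-2.9,-1.0,3.1,0,0,0,-2.9,-1,0,0,0,0,-2.9,-1,0,0,0,0,-2.6,-1,0,0,0,0.5,-1.5,-0.5,0,0,0,0.5,0,0,0,0,0,0,0,0,0,0,0]' 1; python3 st.py 440 197 110 -6
```

```text
t: 10.97
position: [453.7, 203.6, 152.0]
eef_rot: [-0.522, -0.474, 0.533, -0.469]
wrist_force: [0.0, -0.4, -0.4]
grip_width: 1.003
t 10.97 pos [453.7 203.6 152. ] tooly yaw -6.4 x [-0.016 -0.005 -1.   ] z [-0.11 -0.99  0.01] F [ 0.  -0.4 -0.4] T [-0.08  0.07 -0.02] g 1.003 j6 0.30
turn deg [-0.4  0.4  0.9]
shift cm [ 4.23 -1.22  0.78] world [-13.7  -6.6 -42. ]
```

```bash
python3 -m pendant '[2,-0.6,0.4,0,0,0.9,2,-0.6,0.4,0,0,0,2,0,0,0,0,0,2,0,0,0,0,0,0,0,0,0,0,0]'; python3 st.py 440 197 31 -6
```

```text
t: 11.38
position: [445.1, 194.1, 68.5]
eef_rot: [-0.527, -0.468, 0.529, -0.473]
wrist_force: [-1.4, -0.2, 0.2]
grip_width: 0.999
t 11.38 pos [445.1 194.1  68.5] tooly yaw -6.5 x [ 0.002 -0.007 -1.   ] z [-0.11 -0.99  0.01] F [-1.4 -0.2  0.2] T [-0.06  0.11 -0.03] g 0.999 j6 0.29
turn deg [-0.55  0.39 -0.17]
shift cm [ 3.75 -0.55 -0.26] world [ -5.1   2.9 -37.5]
```

```bash
python3 -m pendant '[1.6,-0.2,-0.15,0,0,0,1.2,-0.2,-0.1,0,0,0,0.5,0,0,0,0,0,0,0,0,0,0,0]'; python3 st.py 440 197 31 -6; python3 -m pendant '[0,0,0,0,0,0,0,0,0,0,0,0,0,0,0,0,0,0,0,0,0,0,0,0,0,0,0,0,0,0,0,0,0,0,0,0,0,0,0,0,0,0,0,0,0,0,0,0,0,0,0,0,0,0]' 0 30; python3 st.py 440 197 31 -6
```

```text
t: 11.72
position: [445.6, 195.3, 35.3]
eef_rot: [-0.528, -0.467, 0.529, -0.473]
wrist_force: [-0.5, 0.4, -0.7]
grip_width: 1.001
t 11.72 pos [445.6 195.3  35.3] tooly yaw -6.7 x [ 0.003 -0.007 -1.   ] z [-0.12 -0.99  0.01] F [-0.5  0.4 -0.7] T [-0.04  0.06 -0.03] g 1.001 j6 0.30
turn deg [-0.71  0.39 -0.22]
shift cm [ 0.43 -0.58 -0.1 ] world [-5.6  1.7 -4.3]
t: 12.47
position: [448.4, 195.2, 39.0]
eef_rot: [0.529, 0.466, -0.528, 0.473]
wrist_force: [0.3, 0.3, -1.4]
grip_width: 0.427
t 12.47 pos [448.4 195.2  39. ] tooly yaw -6.7 x [ 0.008 -0.006 -1.   ] z [-0.12 -0.99  0.01] F [ 0.3  0.3 -1.4] T [-0.07  0.02 -0.  ] g 0.427 j6 0.30
turn deg [-0.75  0.31 -0.5 ]
shift cm [ 0.79 -0.87 -0.09] world [-8.4  1.8 -8. ]
```

```bash
python3 -m pendant '[0,0,0,0,0,0,0,0,0,0,0,0,0.4,0,0,0,0,0,0.6,0,0,0,0,0]' 0.6; python3 st.py 440 197 30; python3 -m pendant '[0,0,0,0,0,0,0,0,0,0,0,0,0,0,0,0,0,0,0,0,0,0,0,0,0,0,0,0,0,0,0,0,0,0,0,0]' 0 30; python3 st.py 440 197 31 -6
```

```text
t: 12.8
position: [449.3, 195.3, 29.4]
eef_rot: [0.53, 0.466, -0.527, 0.474]
wrist_force: [0.3, 1.1, -0.1]
grip_width: 0.599
t 12.80 pos [449.3 195.3  29.4] tooly yaw -6.7 x [ 0.011 -0.006 -1.   ] z [-0.12 -0.99  0.  ] F [ 0.3  1.1 -0.1] T [-0.1   0.08  0.01] g 0.599 j6 0.30
shift cm [-0.07 -0.95 -0.06] world [-9.3  1.7  0.6]
t: 13.3
position: [448.6, 195.1, 27.8]
eef_rot: [0.529, 0.466, -0.528, 0.473]
wrist_force: [-0.6, 0.3, -0.7]
grip_width: 0.428
t 13.30 pos [448.6 195.1  27.8] tooly yaw -6.7 x [ 0.008 -0.006 -1.   ] z [-0.12 -0.99  0.01] F [-0.6  0.3 -0.7] T [-0.09  0.04  0.04] g 0.428 j6 0.30
turn deg [-0.74  0.31 -0.5 ]
shift cm [-0.33 -0.88 -0.09] world [-8.6  1.9  3.2]
```

```bash
python3 -m pendant '[-1.5,0,0,0,0,0,-2.7,0,0,0,0,0,-2.7,0,0,0,0,0,-1.0,0,0,0,0,0,0,0,0,-3.3,0,0,0,0,0,-3.3,0,0]'; python3 st.py 620.5 -8 110 0
```

```text
t: 13.8
position: [446.8, 195.4, 109.5]
eef_rot: [0.5, 0.497, -0.501, 0.503]
wrist_force: [-0.6, 0.4, -1.9]
grip_width: 0.427
t 13.80 pos [446.8 195.4 109.5] tooly yaw -0.0 x [ 0.005 -0.007 -1.   ] z [-0.   -1.    0.01] F [-0.6  0.4 -1.9] T [-0.07  0.09  0.04] g 0.427 j6 0.18
turn deg [-0.01  0.4  -0.28]
shift cm [ 0.17 17.37 20.34] world [ 173.7 -203.4    0.5]
```

```bash
python3 -m pendant '[0,1.9,2.2,0,0,0,0,1.9,2.2,0,0,0,0,1.9,2.2,0,0,0,0,1.9,2.2,0,0,0,0,1.9,2.2,0,0,0,0,1.9,2.2,0,0,0,0,1.9,2.2,0,0,0,0,1.2,1.6,0,0,0,0,0.5,0.7,0,0,0,0,0,0,0,0,0,0,0,0,0,0,0]'; python3 st.py 620.5 -8 110 0
```

```text
t: 14.72
position: [601.4, 11.6, 109.6]
eef_rot: [0.497, 0.5, -0.5, 0.503]
wrist_force: [0.4, -0.0, -1.4]
grip_width: 0.433
t 14.72 pos [601.4  11.6 109.6] tooly yaw 0.3 x [ 0.001 -0.006 -1.   ] z [ 0.01 -1.    0.01] F [ 0.4 -0.  -1.4] T [-0.03  0.15  0.06] g 0.433 j6 -0.18
turn deg [ 0.35  0.35 -0.07]
shift cm [-0.03  1.9   1.97] world [ 19.1 -19.6   0.4]
```

```bash
python3 -m pendant '[0,0.95,0.9,0.3,0,0,0,0.85,0.9,0,0,0,0,0.1,0.1,0,0,0,0,0,0,0,0,0]'; python3 st.py 620.5 -8 60 0
python3 - <<'E'
from h import *
import cv2
o=[]
for n,(x0,y0,x1,y1) in dict(scene=(250,140,340,230),top=(240,110,350,200)).items():
    im=manip.get_image(n)
    o.append(cv2.resize(im[y0:y1,x0:x1],None,fx=4,fy=4,interpolation=2))
cv2.imwrite("pics/k2.png",np.hstack(o))
E
```

```text
t: 15.05
position: [617.9, -2.8, 109.3]
eef_rot: [0.497, 0.501, -0.5, 0.502]
wrist_force: [-0.5, 0.0, -1.5]
grip_width: 0.428
t 15.05 pos [617.9  -2.8 109.3] tooly yaw 0.3 x [-0.002 -0.005 -1.   ] z [ 0.01 -1.    0.  ] F [-0.5  0.  -1.5] T [-0.04  0.06  0.01] g 0.428 j6 -0.19
turn deg [0.29 0.27 0.13]
shift cm [4.93 0.27 0.5 ] world [  2.6  -5.2 -49.3]
```

View pics/k2.png

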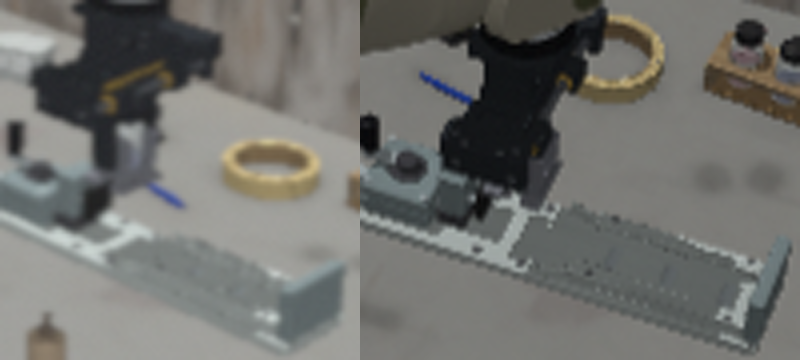

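```bash
python3 -m pendant '[1.5,0.2,0.3,0.3,0,0,1.8,0,0.2,0,0,0,1.2,0,0,0,0,0,0.6,0,0,0,0,0,0,0,0,0,0,0]'; python3 st.py 620.5 -8 43 0
```

```text
t: 15.57
position: [618.2, -4.3, 57.8]
eef_rot: [0.498, 0.5, -0.501, 0.502]
wrist_force: [0.2, 0.4, -2.1]
grip_width: 0.428
t 15.57 pos [618.2  -4.3  57.8] tooly yaw 0.2 x [-0.001 -0.004 -1.   ] z [ 0. -1.  0.] F [ 0.2  0.4 -2.1] T [-0.02  0.1   0.01] g 0.428 j6 -0.19
turn deg [0.19 0.26 0.05]
shift cm [1.49 0.23 0.36] world [  2.3  -3.7 -14.8]
```

```bash
python3 -m pendant '[0.7,0.25,0.4,0.2,0,0,0.5,0,0,0,0,0,0.2,0,0,0,0,0,0,0,0,0,0,0]'; python3 st.py 620.5 -8 43 0;python3 -m pendant '[0.2,0,0,0,0,0,0.2,0,0,0,0,0]'; python3 st.py 620.5 -8 43 0
```

```text
t: 15.9
position: [621.4, -8.1, 44.0]
eef_rot: [0.499, 0.499, -0.501, 0.501]
wrist_force: [-0.4, -0.5, -2.4]
grip_width: 0.431
t 15.90 pos [621.4  -8.1  44. ] tooly yaw 0.0 x [ 0.001 -0.005 -1.   ] z [ 0. -1.  0.] F [-0.4 -0.5 -2.4] T [0.02 0.03 0.03] g 0.431 j6 -0.20
turn deg [ 0.01  0.27 -0.05]
shift cm [ 0.1  -0.09 -0.02] world [-0.9  0.1 -1. ]
t: 16.07
position: [621.7, -8.3, 41.7]
eef_rot: [0.499, 0.498, -0.501, 0.502]
wrist_force: [-13.3, 1.4, 22.1]
grip_width: 0.431
t 16.07 pos [621.7  -8.3  41.7] tooly yaw 0.0 x [ 0.001 -0.005 -1.   ] z [ 0.   -1.    0.01] F [-13.3   1.4  22.1] T [ 0.11  2.04 -0.04] g 0.431 j6 -0.20
turn deg [ 0.01  0.29 -0.08]
shift cm [-0.13 -0.12 -0.03] world [-1.2  0.3  1.3]
```

```bash
python3 -m pendant '[-0.08,0,0,0,0,0,0,0,0.8,0,0,0,0,0,1,0,0,0]'; python3 st.py;python3 -m pendant '[0,0,1,0,0,0,0,0,1,0,0,0]'; python3 st.py
```

```text
t: 16.32
position: [622.0, -25.8, 43.7]
eef_rot: [0.499, 0.499, -0.5, 0.503]
wrist_force: [-0.4, -0.8, -1.2]
grip_width: 0.429
t 16.32 pos [622.  -25.8  43.7] tooly yaw 0.1 x [ 0.003 -0.005 -1.   ] z [ 0.   -1.    0.01] F [-0.4 -0.8 -1.2] T [-0.1   0.04  0.03] g 0.429 j6 -0.23
t: 16.48
position: [622.1, -48.0, 43.7]
eef_rot: [0.499, 0.499, -0.5, 0.503]
wrist_force: [-0.2, 0.5, -1.6]
grip_width: 0.428
t 16.48 pos [622.1 -48.   43.7] tooly yaw 0.1 x [ 0.003 -0.005 -1.   ] z [ 0.   -1.    0.01] F [-0.2  0.5 -1.6] T [-0.03  0.05  0.01] g 0.428 j6 -0.26
```

```bash
python3 -m pendant '[0.12,0,0.3,0,0,0,0,0,0.8,0,0,0]'; python3 st.py;python3 -m pendant '[0,0,0.8,0,0,0,0,0,0.8,0,0,0]'; python3 st.py;python3 -m pendant '[0,0,0.8,0,0,0]'; python3 st.py
```

```text
t: 16.65
position: [622.0, -61.7, 42.3]
eef_rot: [0.499, 0.498, -0.5, 0.502]
wrist_force: [-0.0, 0.5, 0.5]
grip_width: 0.428
t 16.65 pos [622.  -61.7  42.3] tooly yaw 0.0 x [ 0.003 -0.005 -1.   ] z [ 0.   -1.    0.01] F [-0.   0.5  0.5] T [0.06 0.08 0.03] g 0.428 j6 -0.28
t: 16.82
position: [622.2, -79.7, 42.8]
eef_rot: [0.5, 0.498, -0.5, 0.502]
wrist_force: [-0.8, 0.7, 1.7]
grip_width: 0.433
t 16.82 pos [622.2 -79.7  42.8] tooly yaw 0.0 x [ 0.004 -0.005 -1.   ] z [ 0.   -1.    0.01] F [-0.8  0.7  1.7] T [0.03 0.21 0.  ] g 0.433 j6 -0.31
t: 16.9
position: [622.2, -88.6, 42.9]
eef_rot: [0.5, 0.498, -0.5, 0.502]
wrist_force: [0.4, 3.9, 0.9]
grip_width: 0.429
t 16.90 pos [622.2 -88.6  42.9] tooly yaw 0.0 x [ 0.004 -0.005 -1.   ] z [ 0.   -1.    0.01] F [0.4 3.9 0.9] T [ 0.62  0.08 -0.03] g 0.429 j6 -0.32
```

```bash
python3 -m pendant '[0.05,0,0.8,0,0,0,0,0,0.9,0,0,0,0,0,0.9,0,0,0]'; python3 st.py;python3 -m pendant '[0.05,0,0.9,0,0,0,0,0,0.9,0,0,0]'; python3 st.py;python3 -m pendant '[0,0,0.9,0,0,0,0,0,0.9,0,0,0]'; python3 st.py;python3 -m pendant '[0,0,0.9,0,0,0]'; python3 st.py
```

```text
t: 17.15
position: [622.5, -117.3, 43.1]
eef_rot: [0.5, 0.498, -0.5, 0.503]
wrist_force: [0.3, 0.1, 0.8]
grip_width: 0.428
t 17.15 pos [ 622.5 -117.3   43.1] tooly yaw 0.0 x [ 0.005 -0.005 -1.   ] z [ 0.   -1.    0.01] F [0.3 0.1 0.8] T [0.06 0.08 0.03] g 0.428 j6 -0.37
t: 17.32
position: [622.5, -137.4, 42.6]
eef_rot: [0.5, 0.497, -0.5, 0.503]
wrist_force: [-0.2, -0.8, -1.9]
grip_width: 0.428
t 17.32 pos [ 622.5 -137.4   42.6] tooly yaw 0.0 x [ 0.005 -0.006 -1.   ] z [ 0.   -1.    0.01] F [-0.2 -0.8 -1.9] T [-0.05  0.03  0.03] g 0.428 j6 -0.40
t: 17.48
position: [622.5, -157.5, 42.7]
eef_rot: [0.5, 0.497, -0.5, 0.503]
wrist_force: [-0.9, 2.9, 3.7]
grip_width: 0.427
t 17.48 pos [ 622.5 -157.5   42.7] tooly yaw 0.0 x [ 0.005 -0.005 -1.   ] z [ 0.   -1.    0.01] F [-0.9  2.9  3.7] T [0.41 0.08 0.04] g 0.427 j6 -0.43
t: 17.57
position: [622.6, -167.6, 42.9]
eef_rot: [0.5, 0.497, -0.5, 0.503]
wrist_force: [0.4, 1.6, 0.5]
grip_width: 0.428
t 17.57 pos [ 622.6 -167.6   42.9] tooly yaw 0.0 x [ 0.005 -0.006 -1.   ] z [ 0.   -1.    0.01] F [0.4 1.6 0.5] T [ 0.03  0.13 -0.01] g 0.428 j6 -0.44
```

```bash
python3 -m pendant '[0.05,0,0.6,0,0,0]'; python3 st.py;python3 -m pendant '[0,0,0.5,0,0,0]'; python3 st.py;python3 -m pendant '[0,0,0.4,0,0,0]'; python3 st.py;python3 -m pendant '[0,0,0.3,0,0,0]'; python3 st.py
```

```text
t: 17.65
position: [622.7, -175.0, 42.6]
eef_rot: [0.5, 0.497, -0.5, 0.503]
wrist_force: [-1.0, 0.6, 1.0]
grip_width: 0.426
t 17.65 pos [ 622.7 -175.    42.6] tooly yaw -0.0 x [ 0.006 -0.006 -1.   ] z [-0.   -1.    0.01] F [-1.   0.6  1. ] T [0.01 0.02 0.06] g 0.426 j6 -0.45
t: 17.73
position: [622.6, -181.0, 42.6]
eef_rot: [0.5, 0.497, -0.5, 0.503]
wrist_force: [0.3, -0.7, 0.9]
grip_width: 0.429
t 17.73 pos [ 622.6 -181.    42.6] tooly yaw -0.0 x [ 0.006 -0.006 -1.   ] z [-0.   -1.    0.01] F [ 0.3 -0.7  0.9] T [-0.24  0.06  0.05] g 0.429 j6 -0.46
t: 17.82
position: [622.4, -185.6, 42.4]
eef_rot: [0.5, 0.497, -0.5, 0.502]
wrist_force: [-0.6, 17.5, 8.1]
grip_width: 0.428
t 17.82 pos [ 622.4 -185.6   42.4] tooly yaw -0.1 x [ 0.005 -0.006 -1.   ] z [-0.   -1.    0.01] F [-0.6 17.5  8.1] T [3.08 0.11 0.23] g 0.428 j6 -0.47
t: 17.9
position: [622.4, -186.0, 42.5]
eef_rot: [0.502, 0.499, -0.499, 0.501]
wrist_force: [-1.8, 26.4, 11.9]
grip_width: 0.43
t 17.90 pos [ 622.4 -186.    42.5] tooly yaw -0.1 x [ 0.004  0.001 -1.   ] z [-0. -1. -0.] F [-1.8 26.4 11.9] T [4.25 0.23 0.12] g 0.430 j6 -0.47
```

```bash
python3 -m pendant '[0,0,-0.05,0,0,0,0,0,0,0,0,0]'; python3 st.py;python3 -m pendant '[0,0,0,0,0,0,0,0,0,0,0,0,0,0,0,0,0,0,0,0,0,0,0,0,0,0,0,0,0,0,0,0,0,0,0,0]' 1; python3 st.py;python3 -m pendant '[-2,0,0,0,0,0,-3,0,0,0,0,0,-3,0,0,0,0,0,-3,0,0,0,0,0,-0.5,0,0,0,0,0,0,0,0,0,0,0]';python3 car.py; python3 st.py 400 -252 150 -13
```

```text
t: 18.07
position: [622.2, -184.2, 42.0]
eef_rot: [0.502, 0.5, -0.499, 0.5]
wrist_force: [-0.2, -0.3, -1.1]
grip_width: 0.427
t 18.07 pos [ 622.2 -184.2   42. ] tooly yaw -0.0 x [ 0.003  0.003 -1.   ] z [-0. -1. -0.] F [-0.2 -0.3 -1.1] T [-0.09  0.1   0.01] g 0.427 j6 -0.47
t: 18.57
position: [622.2, -185.2, 41.8]
eef_rot: [0.501, 0.5, -0.499, 0.5]
wrist_force: [0.5, -0.4, 0.0]
grip_width: 0.858
t 18.57 pos [ 622.2 -185.2   41.8] tooly yaw -0.0 x [ 0.003  0.002 -1.   ] z [-0. -1. -0.] F [ 0.5 -0.4  0. ] T [-0.04  0.03 -0.01] g 0.858 j6 -0.47
t: 19.07
position: [620.9, -185.5, 160.0]
eef_rot: [0.501, 0.501, -0.5, 0.499]
wrist_force: [0.1, -0.3, -0.4]
grip_width: 0.996
0.77 0.66 [ 397. -244.]
   cost 0.244 x 400.9 y -251.2 yaw 167.8 deg
   cost 0.245 x 401.0 y -251.2 yaw 168.1 deg
   cost 0.245 x 401.0 y -251.2 yaw 167.7 deg
   cost 0.245 x 401.1 y -251.2 yaw 167.7 deg
0.56 0.66 [ 634. -179.]
   cost 1.248 x 646.4 y -179.4 yaw 3.4 deg
   cost 1.250 x 645.4 y -179.4 yaw 4.7 deg
   cost 1.256 x 645.7 y -180.6 yaw 88.0 deg
   cost 1.256 x 645.5 y -180.9 yaw 84.4 deg
19.2667 [ 620.  -185.   156.9] [ 0.5    0.502 -0.5    0.497]
t 19.27 pos [ 620.  -185.   156.9] tooly yaw -0.1 x [-0.005  0.005 -1.   ] z [-0.   -1.   -0.01] F [-0.2 -0.3 -0.3] T [-0.07  0.07  0.05] g 1.000 j6 -0.47
turn deg [12.95 -0.28  0.32]
shift cm [  0.77 -21.99   6.72] world [-220.   -67.    -6.9]
```

```bash
python3 -m pendant '[0,-2.8,0.85,6,0,0,0,-2.8,0.6,6,0,0,0,-2.8,0.3,0,0,0,0,-2.8,0.3,0,0,0,0,-2.8,0.3,0,0,0,0,-2.8,0.3,0,0,0,0,-2,0.2,0,0,0,0,-0.6,0,0,0,0,0,0,0,0,0,0,0,0,0,0,0,0]' 1; python3 st.py 401 -252 85 -12
```

```text
t: 20.1
position: [413.2, -176.1, 145.3]
eef_rot: [-0.55, -0.452, 0.554, -0.432]
wrist_force: [-0.2, 0.1, 0.1]
grip_width: 1.002
t 20.10 pos [ 413.2 -176.1  145.3] tooly yaw -12.7 x [-0.023  0.018 -1.   ] z [-0.22 -0.98 -0.01] F [-0.2  0.1  0.1] T [-0.08  0.01 -0.01] g 1.002 j6 -0.44
turn deg [-0.67 -0.73  1.53]
shift cm [5.92 0.63 7.75] world [-12.2 -75.9 -60.3]
```

```bash
python3 -m pendant '[0,0.2,2,0,0,1.5,0,0.2,2,0,0,0,0,0.2,2,0,0,0,1,0,1,0,0,0,1,0,0.5,0,0,0,0,0,0,0,0,0]'; python3 st.py 401 -252 85 -12;  python3 -m pendant '[2,0,0,0,0,0,1.5,0,0,0,0,0,0,0,0,0,0,0]'; python3 st.py 401 -252 28 -12
```

```text
t: 20.6
position: [407.2, -253.9, 120.3]
eef_rot: [0.555, 0.445, -0.547, 0.44]
wrist_force: [0.7, 0.5, -0.8]
grip_width: 1.002
t 20.60 pos [ 407.2 -253.9  120.3] tooly yaw -12.5 x [ 0.004  0.013 -1.   ] z [-0.22 -0.98 -0.01] F [ 0.7  0.5 -0.8] T [-0.02  0.14 -0.04] g 1.002 j6 -0.60
turn deg [-0.47 -0.77 -0.05]
shift cm [ 3.53 -0.65 -0.  ] world [ -6.2   1.9 -35.3]
t: 20.85
position: [408.2, -251.7, 82.3]
eef_rot: [0.555, 0.446, -0.547, 0.439]
wrist_force: [-0.2, -0.0, 0.3]
grip_width: 1.001
t 20.85 pos [ 408.2 -251.7   82.3] tooly yaw -12.4 x [ 0.002  0.015 -1.   ] z [-0.22 -0.98 -0.02] F [-0.2 -0.   0.3] T [-0.04  0.14 -0.03] g 1.001 j6 -0.60
turn deg [-0.44 -0.87  0.05]
shift cm [ 5.43 -0.69  0.27] world [ -7.2  -0.3 -54.3]
```

```bash
python3 -m pendant '[1.8,-0.2,0,0,-0.8,0,1.8,-0.2,0,0,0,0,1.2,-0.1,0.1,0,0,0,0.5,0,0,0,0,0,0,0,0,0,0,0,0,0,0,0,0,0]'; python3 st.py 401 -252 28 -12
```

```text
t: 21.35
position: [405.4, -248.2, 28.8]
eef_rot: [0.551, 0.445, -0.55, 0.443]
wrist_force: [0.2, -0.5, -0.6]
grip_width: 1.002
t 21.35 pos [ 405.4 -248.2   28.8] tooly yaw -12.2 x [-0.001  0.002 -1.   ] z [-0.21 -0.98 -0.  ] F [ 0.2 -0.5 -0.6] T [-0.07  0.06 -0.02] g 1.002 j6 -0.58
turn deg [-0.22 -0.08  0.06]
shift cm [ 0.08 -0.35  0.46] world [-4.4 -3.8 -0.8]
```

```bash
python3 -m pendant '[0,-0.3,0.4,0,0,0,0,0,0,0,0,0,0,0,0,0,0,0,0,0,0,0,0,0,0,0,0,0,0,0,0,0,0,0,0,0,0,0,0,0,0,0,0,0,0,0,0,0,0,0,0,0,0,0]' 0 30; python3 st.py;  python3 -m pendant '[0,0,0,0,0,0,0,0,0,0,0,0,0,0,0,0,0,0]'; python3 st.py 401 -252 28 -12
```

```text
t: 22.1
position: [402.6, -252.8, 32.1]
eef_rot: [0.551, 0.443, -0.55, 0.445]
wrist_force: [1.0, -0.7, 0.1]
grip_width: 0.428
t 22.10 pos [ 402.6 -252.8   32.1] tooly yaw -12.2 x [ 0.003 -0.002 -1.   ] z [-0.21 -0.98  0.  ] F [ 1.  -0.7  0.1] T [-0.02  0.05  0.05] g 0.428 j6 -0.60
t: 22.35
position: [402.7, -252.8, 32.1]
eef_rot: [0.551, 0.443, -0.55, 0.445]
wrist_force: [0.5, 0.5, 0.8]
grip_width: 0.429
t 22.35 pos [ 402.7 -252.8   32.1] tooly yaw -12.2 x [ 0.003 -0.002 -1.   ] z [-0.21 -0.98  0.  ] F [0.5 0.5 0.8] T [-0.07  0.16  0.05] g 0.429 j6 -0.60
turn deg [-0.2   0.09 -0.19]
shift cm [ 0.41 -0.18 -0.04] world [-1.7  0.8 -4.1]
```

```bash
python3 -m pendant '[-1.5,0,0,0,0,0,-2.7,0,0,0,0,0,-2.7,0,0,0,0,0,-1.8,0,0,-6,0,0,-0.5,0,0,-6,0,0,0,0,0,0,0,0]'; python3 st.py 621 -8 125 0
```

```text
t: 22.85
position: [401.3, -251.3, 126.3]
eef_rot: [0.499, 0.502, -0.499, 0.5]
wrist_force: [-0.3, -0.7, -1.9]
grip_width: 0.425
t 22.85 pos [ 401.3 -251.3  126.3] tooly yaw 0.3 x [-0.001  0.002 -1.   ] z [ 0. -1. -0.] F [-0.3 -0.7 -1.9] T [-0.08  0.06 -0.03] g 0.425 j6 -0.81
turn deg [ 0.25 -0.13  0.06]
shift cm [  0.16  22.08 -24.24] world [219.7 243.3  -1.3]
```

```bash
python3 -m pendant '[0,1.4,-2.4,0,0,0,0,1.8,-2.4,0,0,0,0,2.1,-2.4,0,0,0,0,2.2,-2.4,0,0,0,0,2.2,-2.4,0,0,0,0,2.2,-2.4,0,0,0,0,2.2,-2.4,0,0,0,0,2.2,-2.1,0,0,0,0,1.5,-1.5,0,0,0,0,0.7,-0.7,0,0,0,0,0,0,0,0,0,0,0,0,0,0,0]'; python3 st.py 621 -8 65 0
```

```text
t: 23.85
position: [592.9, -30.3, 115.3]
eef_rot: [-0.507, -0.496, 0.511, -0.485]
wrist_force: [0.1, -0.5, -1.5]
grip_width: 0.425
t 23.85 pos [592.9 -30.3 115.3] tooly yaw -2.2 x [-0.014  0.007 -1.   ] z [-0.04 -1.   -0.01] F [ 0.1 -0.5 -1.5] T [-0.08  0.08  0.04] g 0.425 j6 -0.21
turn deg [-2.15 -0.38  0.81]
shift cm [ 5.   2.8 -2.3] world [ 28.1  22.3 -50.3]
```

```bash
python3 -m pendant '[0,1.1,-0.9,-2.1,-0.4,0.8,0,1.1,-0.9,0,0,0,1,0.5,-0.4,0,0,0,1.5,0,0,0,0,0,1,0,0,0,0,0,0,0,0,0,0,0]'; python3 st.py 621 -8 60 0
```

```text
t: 24.35
position: [620.6, -9.7, 75.8]
eef_rot: [-0.5, -0.499, 0.501, -0.5]
wrist_force: [0.1, -0.1, -1.1]
grip_width: 0.431
t 24.35 pos [620.6  -9.7  75.8] tooly yaw -0.1 x [ 0.    -0.001 -1.   ] z [-0. -1.  0.] F [ 0.1 -0.1 -1.1] T [-0.02  0.12 -0.04] g 0.431 j6 -0.20
turn deg [-0.08  0.09 -0.01]
shift cm [ 1.58  0.04 -0.17] world [  0.4   1.7 -15.8]
```

```bash
python3 -m pendant '[1.2,0.1,-0.2,0,0,0,1.0,0,0,0,0,0,0.4,0,0,0,0,0,0.2,0,0,0,0,0,0,0,0,0,0,0]'; python3 st.py;  python3 -m pendant '[0.15,0,0,0,0,0,0,0,0,0,0,0]'; python3 st.py 622 -8 46.8 0
```

```text
t: 24.77
position: [621.5, -8.4, 46.3]
eef_rot: [-0.5, -0.499, 0.501, -0.5]
wrist_force: [-0.1, -0.6, -2.2]
grip_width: 0.427
t 24.77 pos [621.5  -8.4  46.3] tooly yaw -0.1 x [ 0.    -0.002 -1.   ] z [-0. -1.  0.] F [-0.1 -0.6 -2.2] T [-0.07  0.1   0.03] g 0.427 j6 -0.20
t: 24.93
position: [621.9, -8.6, 46.6]
eef_rot: [-0.5, -0.499, 0.501, -0.5]
wrist_force: [0.4, 0.4, -1.9]
grip_width: 0.423
t 24.93 pos [621.9  -8.6  46.6] tooly yaw -0.1 x [ 0.001 -0.002 -1.   ] z [-0. -1.  0.] F [ 0.4  0.4 -1.9] T [-0.05  0.07  0.02] g 0.423 j6 -0.20
turn deg [-0.13  0.12 -0.08]
shift cm [-0.02  0.01 -0.06] world [0.1 0.6 0.2]
```

```bash
python3 -m pendant '[0,0,0.8,0,0,0,0,0,1,0,0,0]'; python3 st.py;python3 -m pendant '[0,0,1,0,0,0,0,0,1,0,0,0]'; python3 st.py;python3 -m pendant '[0,0,0.9,0,0,0,0,0,0.9,0,0,0]'; python3 st.py
```

```text
t: 25.1
position: [622.0, -26.2, 46.9]
eef_rot: [0.5, 0.499, -0.5, 0.501]
wrist_force: [-0.8, -0.1, -1.5]
grip_width: 0.43
t 25.10 pos [622.  -26.2  46.9] tooly yaw -0.0 x [ 0.002 -0.002 -1.   ] z [-0. -1.  0.] F [-0.8 -0.1 -1.5] T [-0.08  0.03 -0.01] g 0.430 j6 -0.23
t: 25.27
position: [622.0, -48.7, 46.7]
eef_rot: [0.5, 0.499, -0.5, 0.501]
wrist_force: [0.5, -0.3, -0.9]
grip_width: 0.429
t 25.27 pos [622.  -48.7  46.7] tooly yaw -0.0 x [ 0.003 -0.002 -1.   ] z [-0. -1.  0.] F [ 0.5 -0.3 -0.9] T [-0.08  0.07 -0.02] g 0.429 j6 -0.26
t: 25.43
position: [622.0, -69.7, 46.8]
eef_rot: [0.501, 0.498, -0.5, 0.501]
wrist_force: [0.1, 1.0, 1.7]
grip_width: 0.426
t 25.43 pos [622.  -69.7  46.8] tooly yaw -0.1 x [ 0.003 -0.002 -1.   ] z [-0. -1.  0.] F [0.1 1.  1.7] T [0.05 0.03 0.  ] g 0.426 j6 -0.30
```

```bash
python3 -m pendant '[0,0,0.9,0,0,0,0,0,0.9,0,0,0]'; python3 st.py;python3 -m pendant '[0,0,0.9,0,0,0,0,0,0.9,0,0,0]'; python3 st.py;python3 -m pendant '[0,0,0.7,0,0,0,0,0,0.5,0,0,0]'; python3 st.py;python3 -m pendant '[0,0,0.4,0,0,0]'; python3 st.py
```

```text
t: 25.6
position: [622.0, -90.4, 47.1]
eef_rot: [0.501, 0.498, -0.5, 0.501]
wrist_force: [0.2, 3.6, 1.0]
grip_width: 0.431
t 25.60 pos [622.  -90.4  47.1] tooly yaw -0.1 x [ 0.003 -0.002 -1.   ] z [-0. -1.  0.] F [0.2 3.6 1. ] T [ 0.68  0.04 -0.04] g 0.431 j6 -0.33
t: 25.77
position: [622.0, -110.5, 47.4]
eef_rot: [0.501, 0.498, -0.5, 0.501]
wrist_force: [0.2, 3.0, 3.2]
grip_width: 0.428
t 25.77 pos [ 622.  -110.5   47.4] tooly yaw -0.2 x [ 0.004 -0.002 -1.   ] z [-0. -1.  0.] F [0.2 3.  3.2] T [0.32 0.08 0.03] g 0.428 j6 -0.36
t: 25.93
position: [622.2, -124.9, 47.8]
eef_rot: [0.501, 0.497, -0.5, 0.501]
wrist_force: [-0.8, 0.8, 0.9]
grip_width: 0.427
t 25.93 pos [ 622.2 -124.9   47.8] tooly yaw -0.2 x [ 0.005 -0.003 -1.   ] z [-0. -1.  0.] F [-0.8  0.8  0.9] T [0.07 0.09 0.  ] g 0.427 j6 -0.38
t: 26.02
position: [622.2, -129.8, 47.8]
eef_rot: [0.502, 0.497, -0.5, 0.501]
wrist_force: [0.1, 0.4, 1.0]
grip_width: 0.43
t 26.02 pos [ 622.2 -129.8   47.8] tooly yaw -0.2 x [ 0.005 -0.003 -1.   ] z [-0. -1.  0.] F [0.1 0.4 1. ] T [-0.06  0.04 -0.03] g 0.430 j6 -0.38
```

```bash
python3 -m pendant '[0.12,0,0.2,0,0,0]'; python3 st.py;python3 -m pendant '[0.03,0,0.3,0,0,0]'; python3 st.py;python3 -m pendant '[0,0,0.3,0,0,0]'; python3 st.py;python3 -m pendant '[0,0,0.3,0,0,0]'; python3 st.py
```

```text
t: 26.1
position: [622.3, -132.6, 46.8]
eef_rot: [0.502, 0.497, -0.501, 0.501]
wrist_force: [-0.0, -1.2, 0.9]
grip_width: 0.432
t 26.10 pos [ 622.3 -132.6   46.8] tooly yaw -0.2 x [ 0.005 -0.003 -1.   ] z [-0. -1.  0.] F [-0.  -1.2  0.9] T [-0.19  0.1   0.  ] g 0.432 j6 -0.39
t: 26.18
position: [622.2, -135.7, 46.2]
eef_rot: [0.502, 0.497, -0.501, 0.501]
wrist_force: [-0.2, 2.9, 3.5]
grip_width: 0.427
t 26.18 pos [ 622.2 -135.7   46.2] tooly yaw -0.2 x [ 0.005 -0.003 -1.   ] z [-0. -1.  0.] F [-0.2  2.9  3.5] T [0.66 0.14 0.01] g 0.427 j6 -0.39
t: 26.27
position: [622.2, -137.5, 46.3]
eef_rot: [0.502, 0.498, -0.5, 0.5]
wrist_force: [-1.3, 19.1, 10.4]
grip_width: 0.426
t 26.27 pos [ 622.2 -137.5   46.3] tooly yaw -0.3 x [ 0.005 -0.    -1.   ] z [-0. -1.  0.] F [-1.3 19.1 10.4] T [ 3.1   0.3  -0.02] g 0.426 j6 -0.40
t: 26.35
position: [622.1, -137.7, 46.5]
eef_rot: [0.503, 0.499, -0.499, 0.499]
wrist_force: [-0.7, 19.9, 8.5]
grip_width: 0.428
t 26.35 pos [ 622.1 -137.7   46.5] tooly yaw -0.2 x [ 0.004  0.005 -1.   ] z [-0. -1. -0.] F [-0.7 19.9  8.5] T [3.18 0.17 0.03] g 0.428 j6 -0.40
```

```bash
python3 -m pendant '[0,0,0.15,0,0,0,0,0,0.05,0,0,0,0,0,0.02,0,0,0,0,0,0,0,0,0,0,0,0,0,0,0,0,0,0,0,0,0,0,0,0,0,0,0]' 1; python3 st.py;python3 -m pendant '[-2,0,0,0,0,0,-3,0,0,0,0,0,-3,0,0,0,0,0,-2,0,0,0,0,0,0,0,0,0,0,0]'; python3 st.py 621 138 130 0
python3 - <<'E'
from h import *
import cv2
o=[]
for n,(x0,y0,x1,y1) in dict(scene=(240,150,340,240),top=(230,120,350,210)).items():
    im=manip.get_image(n)
    o.append(cv2.resize(im[y0:y1,x0:x1],(400,360),interpolation=2))
cv2.imwrite("pics/k3.png",np.hstack(o))
E
```

```text
t: 26.93
position: [622.0, -139.4, 46.0]
eef_rot: [0.503, 0.5, -0.499, 0.499]
wrist_force: [1.2, -0.8, -0.5]
grip_width: 0.938
t 26.93 pos [ 622.  -139.4   46. ] tooly yaw -0.1 x [ 0.003  0.005 -1.   ] z [-0.   -1.   -0.01] F [ 1.2 -0.8 -0.5] T [-0.05  0.1   0.01] g 0.938 j6 -0.41
t: 27.35
position: [620.7, -139.9, 147.9]
eef_rot: [0.502, 0.501, -0.5, 0.497]
wrist_force: [0.7, -0.2, 0.5]
grip_width: 1.001
t 27.35 pos [ 620.7 -139.9  147.9] tooly yaw -0.2 x [-0.002  0.007 -1.   ] z [-0.   -1.   -0.01] F [ 0.7 -0.2  0.5] T [-0.07  0.    0.01] g 1.001 j6 -0.41
turn deg [-0.17 -0.38  0.11]
shift cm [  1.98  -0.05 -27.78] world [  0.3 277.9 -17.9]
```

View pics/k3.png

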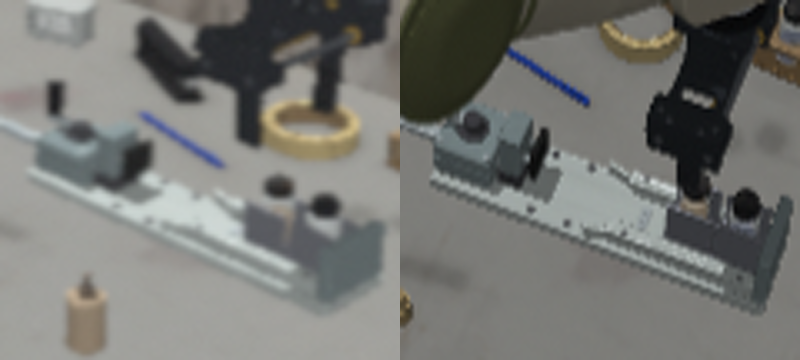

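```bash
python3 -m pendant '[0,0,-2.8,0,0,0,0,0,-2.8,0,0,0,0,0,-2.8,0,0,0,0,0,-2.8,0,0,0,0,0,-2.8,0,0,0,0,0,-2.8,0,0,0,0,0,-2.8,0,0,0,0,0,-2.5,0,0,0,0,0,-2,0,0,0,0,0,-1,0,0,0,0,0,0,0,0,0]'; python3 st.py 620 138 110 0
```

```text
t: 28.37
position: [611.9, 122.1, 122.7]
eef_rot: [0.495, 0.511, -0.509, 0.485]
wrist_force: [-0.1, 1.2, 0.1]
grip_width: 1.0
t 28.37 pos [611.9 122.1 122.7] tooly yaw -0.4 x [-0.04   0.013 -0.999] z [-0.01 -1.   -0.01] F [-0.1  1.2  0.1] T [ 0.02  0.05 -0.01] g 1.000 j6 0.01
turn deg [-0.42 -0.72  2.31]
shift cm [ 1.26  0.85 -1.58] world [  8.1  15.9 -12.7]
```

```bash
python3 -m pendant '[0,0.4,-0.8,-0.4,-0.7,2.3,0,0.4,-0.7,0,0,0,0,0,0,0,0,0]' 0.6; python3 st.py 620 138 73 0; python3 -m pendant '[1.5,0,0,0,0,0,1.2,0,0,0,0,0,0.8,0,0,0,0,0,0,0,0,0,0,0]'; python3 st.py 620.5 138 73 0
```

```text
t: 28.62
position: [619.4, 135.3, 119.2]
eef_rot: [-0.499, -0.501, 0.502, -0.499]
wrist_force: [-0.1, -0.1, -0.6]
grip_width: 0.796
t 28.62 pos [619.4 135.3 119.2] tooly yaw -0.1 x [-0.005 -0.001 -1.   ] z [-0. -1.  0.] F [-0.1 -0.1 -0.6] T [-0.05  0.08  0.04] g 0.796 j6 0.03
turn deg [-0.08  0.04  0.28]
shift cm [ 4.62  0.08 -0.27] world [  0.6   2.7 -46.2]
t: 28.95
position: [619.7, 131.8, 81.4]
eef_rot: [-0.499, -0.501, 0.504, -0.497]
wrist_force: [-0.1, -0.7, -0.1]
grip_width: 0.597
t 28.95 pos [619.7 131.8  81.4] tooly yaw -0.3 x [-0.008 -0.001 -1.   ] z [-0. -1.  0.] F [-0.1 -0.7 -0.1] T [-0.1   0.07 -0.  ] g 0.597 j6 0.03
turn deg [-0.28  0.04  0.49]
shift cm [ 0.84  0.09 -0.62] world [ 0.8  6.2 -8.4]
```

```bash
python3 -m pendant '[0.5,0.1,-0.4,-0.2,0,0.5,0.3,0,-0.2,0,0,0,0,0,0,0,0,0]'; python3 st.py 620 138 73 0; python3 -m pendant '[0,0,0,0,0,0,0,0,0,0,0,0,0,0,0,0,0,0,0,0,0,0,0,0,0,0,0,0,0,0,0,0,0,0,0,0,0,0,0,0,0,0]' 0 20; python3 st.py 620.5 138 73 0
```

```text
t: 29.2
position: [621.0, 137.1, 72.6]
eef_rot: [-0.501, -0.499, 0.501, -0.5]
wrist_force: [-0.0, -0.1, -0.5]
grip_width: 0.601
t 29.20 pos [621.  137.1  72.6] tooly yaw -0.2 x [ 0.    -0.001 -1.   ] z [-0. -1.  0.] F [-0.  -0.1 -0.5] T [-0.07  0.04  0.05] g 0.601 j6 0.04
turn deg [-0.15  0.04 -0.02]
shift cm [-0.04 -0.1  -0.09] world [-1.   0.9  0.4]
t: 29.78
position: [621.5, 137.4, 74.2]
eef_rot: [0.501, 0.499, -0.5, 0.5]
wrist_force: [0.1, -0.1, -1.0]
grip_width: 0.2
t 29.78 pos [621.5 137.4  74.2] tooly yaw -0.1 x [ 0.002 -0.001 -1.   ] z [-0. -1.  0.] F [ 0.1 -0.1 -1. ] T [-0.07  0.02  0.01] g 0.200 j6 0.04
turn deg [-0.12  0.03 -0.13]
shift cm [ 0.12 -0.1  -0.06] world [-1.   0.6 -1.2]
```

```bash
python3 arc.py 0 18 20
```

```text
0,1.08,0.17,0,0,0, 0,0.98,0.50,0,0,0, 0,0.77,0.77,0,0,0, 0,0.50,0.98,0,0,0, 0,0.17,1.08,0,0,0, 0,-0.17,1.08,0,0,0, 0,-0.50,0.98,0,0,0, 0,-0.77,0.77,0,0,0, 0,-0.98,0.50,0,0,0, 0,-1.08,0.17,0,0,0, 0,-1.08,-0.17,0,0,0, 0,-0.98,-0.50,0,0,0, 0,-0.77,-0.77,0,0,0, 0,-0.50,-0.98,0,0,0, 0,-0.17,-1.08,0,0,0, 0,0.17,-1.08,0,0,0, 0,0.50,-0.98,0,0,0, 0,0.77,-0.77,0,0,0, 0,0.98,-0.50,0,0,0, 0,1.08,-0.17,0,0,0
```

```bash
cat >> st.py <<'E'
v=p[:2]-[621.3,102.4];c=np.degrees(np.arctan2(v[0],v[1]));print("   crank %.1f r %.1f  tilt-fix"%(c%360,np.hypot(*v)),np.degrees(np.arctan2(-M[0,0],1)).round(1))
E
python3 -m pendant '[0,0.8,0.1,0,0,0,0,1.0,0.4,0,0,0,0,0.8,0.75,0,0,0]'; python3 st.py;  python3 -m pendant '[0,0.5,0.98,0,0,0,0,0.17,1.08,0,0,0]'; python3 st.py
```

```text
t: 30.03
position: [645.6, 126.9, 74.2]
eef_rot: [0.5, 0.501, -0.5, 0.499]
wrist_force: [-1.2, 5.8, -0.6]
grip_width: 0.2
t 30.03 pos [645.6 126.9  74.2] tooly yaw -0.0 x [-0.003  0.001 -1.   ] z [-0. -1. -0.] F [-1.2  5.8 -0.6] T [ 0.82  0.21 -0.03] g 0.200 j6 0.02
   crank 44.7 r 34.5  tilt-fix 0.2
t: 30.2
position: [654.9, 108.6, 74.4]
eef_rot: [0.502, 0.501, -0.497, 0.5]
wrist_force: [5.3, 5.2, -4.5]
grip_width: 0.198
t 30.20 pos [654.9 108.6  74.4] tooly yaw 0.1 x [ 0.003  0.006 -1.   ] z [ 0.   -1.   -0.01] F [ 5.3  5.2 -4.5] T [ 0.86 -0.73 -0.  ] g 0.198 j6 -0.02
   crank 79.6 r 34.2  tilt-fix -0.2
```

```bash
python3 -m pendant '[0,0.02,1.09,0,0,0,0,-0.32,1.05,0,0,0,0,-0.63,0.9,0,0,0,0,-0.87,0.66,0,0,0]'; python3 st.py;  python3 -m pendant '[0,-1.04,0.36,0,0,0,0,-1.09,0,0,0,0,0,-1.04,-0.33,0,0,0]'; python3 st.py;  python3 -m pendant '[0,-0.9,-0.63,0,0,0,0,-0.66,-0.88,0,0,0,0,-0.35,-1.04,0,0,0]'; python3 st.py
```

```text
t: 30.53
position: [638.8, 72.4, 74.1]
eef_rot: [0.505, 0.502, -0.495, 0.499]
wrist_force: [0.6, 6.4, -1.3]
grip_width: 0.2
t 30.53 pos [638.8  72.4  74.1] tooly yaw 0.1 x [ 0.008  0.012 -1.   ] z [ 0.   -1.   -0.01] F [ 0.6  6.4 -1.3] T [ 0.94 -0.08 -0.01] g 0.200 j6 -0.08
   crank 149.7 r 34.8  tilt-fix -0.4
t: 30.78
position: [608.6, 69.5, 74.2]
eef_rot: [0.507, 0.499, -0.493, 0.501]
wrist_force: [5.2, -0.1, -4.7]
grip_width: 0.197
t 30.78 pos [608.6  69.5  74.2] tooly yaw -0.1 x [ 0.015  0.012 -1.   ] z [-0.   -1.   -0.01] F [ 5.2 -0.1 -4.7] T [-0.04 -0.65 -0.01] g 0.197 j6 -0.09
   crank 201.1 r 35.2  tilt-fix -0.9
t: 31.03
position: [587.9, 90.3, 74.0]
eef_rot: [0.506, 0.497, -0.496, 0.501]
wrist_force: [-4.5, -7.1, 2.8]
grip_width: 0.205
t 31.03 pos [587.9  90.3  74. ] tooly yaw -0.2 x [ 0.014  0.006 -1.   ] z [-0.   -1.   -0.01] F [-4.5 -7.1  2.8] T [-1.16  0.93 -0.03] g 0.205 j6 -0.05
   crank 250.1 r 35.5  tilt-fix -0.8
```

```bash
python3 -m pendant '[0,-0.21,-1.07,0,0,0,0,0.13,-1.08,0,0,0,0,0.46,-0.99,0,0,0,0,0.74,-0.8,0,0,0]'; python3 st.py;  python3 -m pendant '[0,0.95,-0.53,0,0,0,0,1.07,-0.21,0,0,0,0,1.08,0.13,0,0,0,0,0.99,0.46,0,0,0]'; python3 st.py
```

```text
t: 31.37
position: [597.0, 128.4, 74.1]
eef_rot: [0.503, 0.497, -0.499, 0.501]
wrist_force: [-1.5, -4.7, 0.8]
grip_width: 0.202
t 31.37 pos [597.  128.4  74.1] tooly yaw -0.2 x [ 0.008  0.001 -1.   ] z [-0. -1. -0.] F [-1.5 -4.7  0.8] T [-0.88  0.33 -0.01] g 0.202 j6 0.02
   crank 317.0 r 35.6  tilt-fix -0.5
t: 31.7
position: [637.3, 133.4, 74.0]
eef_rot: [0.5, 0.5, -0.5, 0.5]
wrist_force: [-6.5, -1.5, 1.3]
grip_width: 0.199
t 31.70 pos [637.3 133.4  74. ] tooly yaw -0.0 x [-0.     0.001 -1.   ] z [-0. -1. -0.] F [-6.5 -1.5  1.3] T [-0.39  1.09 -0.03] g 0.199 j6 0.03
   crank 27.4 r 34.9  tilt-fix 0.0
```

```bash
python3 -m pendant '[0,0.88,0.64,0,0,0,0,0.64,0.88,0,0,0,0,0.34,1.04,0,0,0,0,0,1.09,0,0,0,0,-0.34,1.04,0,0,0]'; python3 st.py;  python3 -m pendant '[0,-0.62,0.9,0,0,0,0,-0.86,0.67,0,0,0,0,-1.03,0.37,0,0,0,0,-1.09,0,0,0,0]'; python3 st.py; python3 -m pendant '[0,-1.04,-0.33,0,0,0,0,-0.9,-0.62,0,0,0,0,-0.66,-0.87,0,0,0,0,-0.36,-1.03,0,0,0]'; python3 st.py
```

```text
t: 32.12
position: [653.2, 89.4, 74.1]
eef_rot: [0.499, 0.504, -0.5, 0.498]
wrist_force: [1.5, 4.3, -1.8]
grip_width: 0.198
t 32.12 pos [653.2  89.4  74.1] tooly yaw 0.2 x [-0.007  0.005 -1.   ] z [ 0. -1. -0.] F [ 1.5  4.3 -1.8] T [ 0.62 -0.21 -0.  ] g 0.198 j6 -0.05
   crank 112.1 r 34.5  tilt-fix 0.4
t: 32.45
position: [620.0, 67.5, 74.3]
eef_rot: [0.502, 0.501, -0.497, 0.5]
wrist_force: [4.2, 0.0, -4.3]
grip_width: 0.204
t 32.45 pos [620.   67.5  74.3] tooly yaw 0.1 x [ 0.004  0.006 -1.   ] z [ 0.   -1.   -0.01] F [ 4.2  0.  -4.3] T [-0.04 -0.75 -0.01] g 0.204 j6 -0.09
   crank 182.1 r 34.9  tilt-fix -0.3
t: 32.78
position: [588.6, 88.9, 74.1]
eef_rot: [0.501, 0.497, -0.5, 0.502]
wrist_force: [-7.1, -7.8, 4.0]
grip_width: 0.202
t 32.78 pos [588.6  88.9  74.1] tooly yaw -0.1 x [ 0.005 -0.003 -1.   ] z [-0. -1.  0.] F [-7.1 -7.8  4. ] T [-1.28  1.09 -0.09] g 0.202 j6 -0.04
   crank 247.5 r 35.4  tilt-fix -0.3
```

```bash
python3 -m pendant '[0,-0.26,-1.06,0,0,0,0,0.08,-1.09,0,0,0,0,0.41,-1.01,0,0,0,0,0.7,-0.83,0,0,0]'; python3 st.py;  python3 -m pendant '[0,0.92,-0.58,0,0,0,0,1.06,-0.26,0,0,0,0,1.09,0.1,0,0,0,0,1.0,0.42,0,0,0]'; python3 st.py; python3 -m pendant '[0,0.88,0.64,0,0,0,0,0.64,0.88,0,0,0,0,0.34,1.04,0,0,0,0,0,1.09,0,0,0]'; python3 st.py
```

```text
t: 33.12
position: [595.7, 127.1, 74.1]
eef_rot: [-0.499, -0.497, 0.503, -0.502]
wrist_force: [-2.3, -3.4, 1.7]
grip_width: 0.204
t 33.12 pos [595.7 127.1  74.1] tooly yaw -0.2 x [ 0.001 -0.008 -1.   ] z [-0.   -1.    0.01] F [-2.3 -3.4  1.7] T [-0.78  0.39 -0.06] g 0.204 j6 0.03
   crank 314.0 r 35.6  tilt-fix -0.1
t: 33.45
position: [635.4, 134.3, 74.0]
eef_rot: [-0.496, -0.5, 0.503, -0.501]
wrist_force: [-5.7, -0.6, 1.5]
grip_width: 0.197
t 33.45 pos [635.4 134.3  74. ] tooly yaw 0.0 x [-0.006 -0.008 -1.   ] z [ 0.   -1.    0.01] F [-5.7 -0.6  1.5] T [-0.19  0.83 -0.09] g 0.197 j6 0.03
   crank 23.9 r 34.9  tilt-fix 0.3
t: 33.78
position: [655.7, 101.0, 74.2]
eef_rot: [0.496, 0.502, -0.501, 0.5]
wrist_force: [0.8, 3.8, -1.3]
grip_width: 0.201
t 33.78 pos [655.7 101.   74.2] tooly yaw 0.2 x [-0.007 -0.003 -1.   ] z [ 0. -1.  0.] F [ 0.8  3.8 -1.3] T [ 0.72 -0.17 -0.  ] g 0.201 j6 -0.02
   crank 92.4 r 34.4  tilt-fix 0.4
```

```bash
python3 -m pendant '[0,-0.21,1.07,0,0,0,0,-0.53,0.95,0,0,0,0,-0.8,0.74,0,0,0,0,-0.99,0.46,0,0,0]'; python3 st.py;  python3 -m pendant '[0,-1.07,0.19,0,0,0,0,-1.08,-0.15,0,0,0,0,-0.98,-0.48,0,0,0,0,-0.78,-0.76,0,0,0]'; python3 st.py; python3 -m pendant '[0,-0.55,-0.94,0,0,0,0,-0.23,-1.07,0,0,0,0,0.11,-1.08,0,0,0,0,0.44,-1,0,0,0]'; python3 st.py
```

```text
t: 34.12
position: [631.0, 68.7, 74.1]
eef_rot: [0.499, 0.502, -0.499, 0.499]
wrist_force: [0.9, 8.9, -2.6]
grip_width: 0.204
t 34.12 pos [631.   68.7  74.1] tooly yaw 0.2 x [-0.003  0.003 -1.   ] z [ 0. -1. -0.] F [ 0.9  8.9 -2.6] T [ 1.58 -0.29 -0.02] g 0.204 j6 -0.08
   crank 163.9 r 35.1  tilt-fix 0.2
t: 34.45
position: [593.2, 80.4, 74.3]
eef_rot: [0.505, 0.5, -0.496, 0.5]
wrist_force: [9.9, 1.5, -5.6]
grip_width: 0.203
t 34.45 pos [593.2  80.4  74.3] tooly yaw -0.0 x [ 0.01   0.009 -1.   ] z [-0.   -1.   -0.01] F [ 9.9  1.5 -5.6] T [ 0.24 -1.53 -0.02] g 0.203 j6 -0.07
   crank 232.0 r 35.7  tilt-fix -0.5
t: 34.78
position: [589.7, 119.0, 74.1]
eef_rot: [0.504, 0.498, -0.497, 0.501]
wrist_force: [-0.8, -3.6, 0.3]
grip_width: 0.2
t 34.78 pos [589.7 119.   74.1] tooly yaw -0.2 x [ 0.01   0.004 -1.   ] z [-0. -1. -0.] F [-0.8 -3.6  0.3] T [-0.81  0.34  0.08] g 0.200 j6 0.00
   crank 297.6 r 35.7  tilt-fix -0.6
```

```bash
python3 -m pendant '[0,0.66,-0.87,0,0,0,0,0.89,-0.63,0,0,0,0,1.04,-0.32,0,0,0,0,1.09,0,0,0,0]'; python3 st.py;  python3 -m pendant '[0,1.04,0.32,0,0,0,0,0.89,0.63,0,0,0,0,0.66,0.87,0,0,0,0,0.35,1.03,0,0,0]'; python3 st.py; python3 -m pendant '[0,0.06,1.09,0,0,0,0,-0.28,1.05,0,0,0,0,-0.59,0.91,0,0,0]'; python3 st.py
python3 - <<'E'
from h import *
import cv2
o=[]
for n,(x0,y0,x1,y1) in dict(scene=(240,150,340,240),top=(230,120,350,210)).items():
    im=manip.get_image(n)
    o.append(cv2.resize(im[y0:y1,x0:x1],(400,360),interpolation=2))
cv2.imwrite("pics/k4.png",np.hstack(o))
E
```

```text
t: 35.12
position: [625.9, 137.4, 74.0]
eef_rot: [0.5, 0.499, -0.5, 0.501]
wrist_force: [-7.0, -8.7, 1.4]
grip_width: 0.198
t 35.12 pos [625.9 137.4  74. ] tooly yaw -0.0 x [ 0.003 -0.002 -1.   ] z [-0. -1.  0.] F [-7.  -8.7  1.4] T [-1.59  1.04  0.02] g 0.198 j6 0.04
   crank 7.5 r 35.3  tilt-fix -0.2
t: 35.45
position: [654.9, 110.7, 74.0]
eef_rot: [0.497, 0.502, -0.502, 0.5]
wrist_force: [-5.1, 2.5, 1.8]
grip_width: 0.203
t 35.45 pos [654.9 110.7  74. ] tooly yaw 0.2 x [-0.007 -0.002 -1.   ] z [ 0. -1.  0.] F [-5.1  2.5  1.8] T [0.47 0.91 0.03] g 0.203 j6 -0.01
   crank 76.2 r 34.6  tilt-fix 0.4
t: 35.7
position: [648.5, 81.0, 74.1]
eef_rot: [0.499, 0.502, -0.5, 0.5]
wrist_force: [0.9, 5.5, -2.2]
grip_width: 0.199
t 35.70 pos [648.5  81.   74.1] tooly yaw 0.2 x [-0.004  0.001 -1.   ] z [ 0. -1. -0.] F [ 0.9  5.5 -2.2] T [ 0.75 -0.19 -0.  ] g 0.199 j6 -0.06
   crank 128.2 r 34.5  tilt-fix 0.2
```

View pics/k4.png

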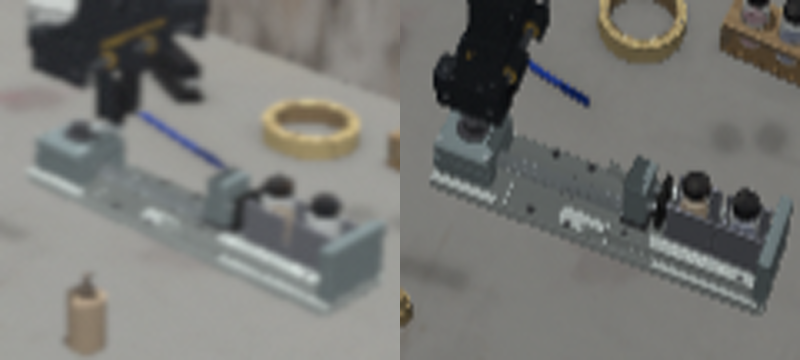

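```bash
python3 -m pendant '[0,-0.8,0.74,0,0,0,0,-0.99,0.46,0,0,0,0,-1.08,0.13,0,0,0]'; python3 st.py;  python3 -m pendant '[0,-0.9,-0.17,0,0,0]'; python3 st.py;  python3 -m pendant '[0,-0.35,-0.1,0,0,0,0,0,0,0,0,0]'; python3 st.py
```

```text
t: 36.05
position: [620.6, 67.3, 74.3]
eef_rot: [0.5, 0.501, -0.499, 0.5]
wrist_force: [5.0, 5.6, -4.0]
grip_width: 0.197
t 36.05 pos [620.6  67.3  74.3] tooly yaw 0.1 x [-0.     0.001 -1.   ] z [ 0. -1. -0.] F [ 5.   5.6 -4. ] T [ 0.73 -0.77 -0.  ] g 0.197 j6 -0.08
   crank 181.2 r 35.1  tilt-fix 0.0
t: 36.13
position: [611.9, 68.6, 74.3]
eef_rot: [0.5, 0.5, -0.499, 0.501]
wrist_force: [6.3, -0.2, -5.3]
grip_width: 0.201
t 36.13 pos [611.9  68.6  74.3] tooly yaw 0.1 x [ 0.002  0.001 -1.   ] z [ 0. -1. -0.] F [ 6.3 -0.2 -5.3] T [-0.04 -0.84 -0.05] g 0.201 j6 -0.08
   crank 195.5 r 35.1  tilt-fix -0.1
t: 36.3
position: [608.2, 69.8, 74.2]
eef_rot: [0.501, 0.499, -0.499, 0.501]
wrist_force: [-0.0, 0.7, -2.4]
grip_width: 0.197
t 36.30 pos [608.2  69.8  74.2] tooly yaw 0.1 x [ 0.004 -0.    -1.   ] z [ 0. -1.  0.] F [-0.   0.7 -2.4] T [-0.04 -0.03 -0.01] g 0.197 j6 -0.08
   crank 202.0 r 35.2  tilt-fix -0.2
```

```bash
python3 -m pendant '[0,0,0,0,0,0,0,0,0,0,0,0,0,0,0,0,0,0,0,0,0,0,0,0,0,0,0,0,0,0]' 0.5; python3 st.py;python3 -m pendant '[-1,0,0,0,0,0,-2.5,0,0,0,0,0,-3,0,0,0,0,0,-3,0,0,0,0,0,-2,-2,-2,0,0,0,0,-3,-3,0,0,0,0,-3,-3,0,0,0,0,-3,-3,0,0,0,0,-2,-2,0,0,0,0,0,0,0,0,0]'; python3 st.py
python3 - <<'E'
from h import *
import cv2
o=[]
for n,(x0,y0,x1,y1) in dict(scene=(240,150,340,240),top=(230,120,350,210)).items():
    im=manip.get_image(n); cv2.imwrite(f"pics/{n}5.png",im)
    o.append(cv2.resize(im[y0:y1,x0:x1],(400,360),interpolation=2))
    for t in("brass_weight","film_can","label_box","spring_clamp","marker","carrier_1"):
        d=manip.masks_of(t,n)[:2]; print(n,t,[(round(e["score"],2),np.round(e["point"]).tolist()) for e in d])
cv2.imwrite("pics/k5.png",np.hstack(o))
E
```

```text
t: 36.72
position: [608.8, 69.8, 74.6]
eef_rot: [0.5, 0.5, -0.499, 0.501]
wrist_force: [-0.1, -0.3, 0.6]
grip_width: 0.496
t 36.72 pos [608.8  69.8  74.6] tooly yaw 0.1 x [ 0.002 -0.001 -1.   ] z [ 0. -1.  0.] F [-0.1 -0.3  0.6] T [-0.08  0.03 -0.03] g 0.496 j6 -0.08
   crank 201.0 r 34.9  tilt-fix -0.1
t: 37.55
position: [475.0, 201.8, 201.8]
eef_rot: [0.503, 0.498, -0.499, 0.501]
wrist_force: [0.3, -0.5, -0.2]
grip_width: 0.501
t 37.55 pos [475.  201.8 201.8] tooly yaw -0.2 x [ 0.008  0.001 -1.   ] z [-0. -1. -0.] F [ 0.3 -0.5 -0.2] T [-0.07  0.08 -0.  ] g 0.501 j6 0.18
   crank 304.2 r 176.9  tilt-fix -0.4
scene brass_weight [(0.45, [224.0, 209.0])]
scene film_can [(0.5, [260.0, 228.0])]
scene label_box [(0.59, [194.0, 175.0])]
scene spring_clamp [(0.74, [286.0, 203.0]), (0.6, [337.0, 268.0])]
scene marker [(0.69, [191.0, 176.0])]
scene carrier_1 [(0.63, [320.0, 208.0]), (0.62, [310.0, 203.0])]
top brass_weight []
top film_can [(0.61, [334.0, 179.0]), (0.55, [282.0, 222.0])]
top label_box [(0.73, [170.0, 155.0])]
top spring_clamp [(0.66, [381.0, 252.0]), (0.53, [284.0, 172.0])]
top marker [(0.65, [147.0, 205.0])]
top carrier_1 [(0.68, [318.0, 176.0]), (0.54, [331.0, 176.0])]
```

View pics/k5.png

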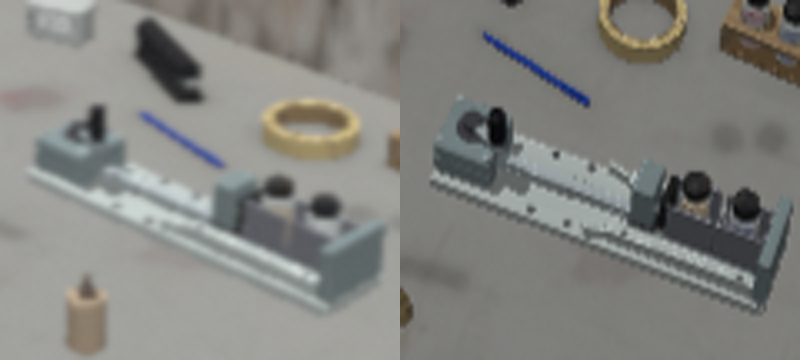

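```bash
python3 -m pendant '[0,0,0,0,0,0,0,0,0,0,0,0,0,0,0,0,0,0]'; python3 -c "
from bench import manip; print(manip.hand_in())"
```

```text
t: 38.5
position: [478.2, 198.7, 200.3]
eef_rot: [0.503, 0.496, -0.5, 0.5]
wrist_force: [-0.3, 0.2, 0.5]
grip_width: 0.503
the job is handed in; nothing more can be done
None
```

The job is done and handed in at about 38.5 s: both vial carriers on the table are on the rail, and the jaw is wound in against the last one. There was no third carrier, so seat 3 stays empty.

- **Jaw back:** I wound the crank back about 1.5 turns until it hit its stop, which showed as 39 N at the wrist with the knob on the +y side.
- **Carriers:** I set each carrier on the loading spot and slid it over the detents. The first met the end stop with about 26 N, and the second met the first with about 20 N.
- **Clamping:** I wound the jaw in 3 turns plus 201–202°, about 142.4 mm of travel. By calculation that presses the pad in about 3.8 of its 8 mm. I then let go and moved the arm clear.

**Last checks:**
- The final pictures show the two carriers side by side at the end stop with the pad pressed against the second.
- Most of the bystanders were found where they started in both pictures. The marker was confirmed only from above, because the scene camera reported it at the wrong place. The brass weight was confirmed only in the scene picture, because the top camera missed it.
- I had no direct reading of the detents or the pad. Both are inferred from contact forces, positions and the crank angle.
- The gripper stopped 48.3 mm further along for the second carrier than for the first, against the nominal 50.2 mm. I put this down to where each carrier was gripped, but did not check it separately.

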